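Size a spacer sleeve on the leaning step gauge

TASK

Find the size of the sleeve that stands alone on the small square mat: slide it down the leaning stepped gauge, keeping hold of it and pressing only gently, until it stops for good on its step, then let go and leave it there. Then set the sliding marker at the row of dots (one, two or three) with as many dots as there are dark lines on the gauge section just below the sleeve. Leave the other two sleeves standing on their mat and do not disturb the other things on the bench.

Things in the scene. Friction and masses are not known exactly. Their poses are not given: they have to be found in the camera images.
- mandrel: Leaning stepped steel mandrel of the sizing gauge, fixed. Origin: centre of its lower end, 62 mm above the bench. Its z axis runs up to the tip and leans 35 degrees from vertical, roughly towards the robot; its y axis is level. 54 mm flange up to 8 mm from the origin, then sections of 38, 34, 30 and 26 mm diameter and a nose cone. It stands on a fixed foot 150 by 120 mm, 16 mm thick.
- gauge_tip (a point): Centre of the mandrel's 10 mm wide tip, 110 mm from its origin. Below the tip a nose cone widens to 26 mm diameter over 16 mm; a plain section of 26 mm follows.
- stop1 (a point): Point on the mandrel's axis at the short chamfer (2.5 mm high) between the 26 mm section (65 to 94 mm) and the 30 mm section with one dark line. 64 mm from the mandrel's origin along its z. A sleeve of 28 mm bore stops with its lower end here, its centre 94 mm from the origin, just above the section with one line.
- stop2 (a point): Point on the mandrel's axis at the short chamfer (2.5 mm high) between the 30 mm section (one dark line) and the 34 mm section with two dark lines. 46 mm from the mandrel's origin along its z. A sleeve of 32 mm bore stops with its lower end here, its centre 76 mm from the origin, just above the section with two lines. A wider sleeve held off-centre can catch here early.
- stop3 (a point): Point on the mandrel's axis at the short chamfer (2.5 mm high) between the 34 mm section (two dark lines) and the 38 mm section with three dark lines. 28 mm from the mandrel's origin along its z. A sleeve of 36 mm bore stops with its lower end here, its centre 58 mm from the origin, just above the section with three lines.
- sleeve_p_mid (a point): One of three look-alike aluminium sleeves (thick-walled tubes): 54 mm outside diameter, 60 mm tall, 150 to 310 g, upright on a mat. They differ only in bore: one has 28, one 32, one 36 mm (which is not told: the gauge finds out). Point: its centre, half-way up; z along its axis. One sleeve, any of the three, stands alone on the square job mat; the other two stand on the stock mat.
- sleeve_q_mid (a point): One of three look-alike aluminium sleeves (thick-walled tubes): 54 mm outside diameter, 60 mm tall, 150 to 310 g, upright on a mat. They differ only in bore: one has 28, one 32, one 36 mm (which is not told: the gauge finds out). Point: its centre, half-way up; z along its axis. One sleeve, any of the three, stands alone on the square job mat; the other two stand on the stock mat.
- sleeve_r_mid (a point): One of three look-alike aluminium sleeves (thick-walled tubes): 54 mm outside diameter, 60 mm tall, 150 to 310 g, upright on a mat. They differ only in bore: one has 28, one 32, one 36 mm (which is not told: the gauge finds out). Point: its centre, half-way up; z along its axis. One sleeve, any of the three, stands alone on the square job mat; the other two stand on the stock mat.
- job_mat: Square black rubber mat, 130 by 130 mm, 4 mm thick, fixed; origin under its centre. One sleeve stands on it, near its middle.
- stock_mat: Long black rubber mat, 90 by 200 mm (long along its own y), 4 mm thick, fixed; origin under its centre. The two sleeves not to be touched stand on it.
- marker (a joint): Position of the sliding marker in m: 0 at the parked end, to 0.12; slides with about 1.5 N and stays where left. The one, two and three dots stand at 0.040, 0.075 and 0.110. It starts parked, below 0.02.
- marker_mid (a point): Centre of the marker's wooden block, 28 mm along x, 20 mm along y (the slide direction), 40 mm tall; its top is 20 mm above this point, its underside on the 14 mm thick plate of the scale. A small pointer at its foot points at the dots. Its y axis is the direction in which the joint grows.
- marker_base: The grey scale plate of the marker, fixed: 180 mm along its y, 85 mm along x, 14 mm thick, origin on the bench below the slide line, midway along it; its y axis is the direction in which the marker's joint grows. Black dots along its +x edge: one, two, three, counting away from the parked end.
- wrench: Bystander: flat steel wrench 180 mm long, 8 mm thick, lying along its own x; origin under its middle.
- screwdriver: Bystander: black-handled screwdriver 200 mm long, 26 mm thick, lying along its own x; origin under its middle.
- jar: Bystander: glass jar with dark lid, 64 mm across, 85 mm tall; origin under its foot.
- spray_can: Bystander: grey spray can, 62 mm across, 170 mm tall; origin under its foot.
- tin: Bystander: open steel tin, 72 mm across, 65 mm tall; origin under its foot.
- brush: Bystander: wooden-handled paint brush 200 mm long, 20 mm thick, lying along its own x; origin under its middle.
There are look-alikes about, which are no part of the job. What is shaped like the marker_base but orange is not meant. Leave any green look-alike of the part that bears sleeve_q_mid alone.

How it is judged:
By the outcome, as a careful person would: the job done as asked, in the order asked, and still so for the second after the job is handed in, with the robot touching nothing.
It also fails if it takes over 59 s, if anything falls off the work surface, if the arm or the gripper's body presses on something with over 40 N, if the wrist force passes 120 N, or if a joint passes its speed limit or range.

ROBOT

A 6-joint arm with a two-finger parallel gripper is mounted at the origin on the work surface. World frame = base frame: x ahead of the robot, y to its left, z up, the work surface at z = 0. Lengths are in m, angles in rad, forces in N, time in s.
With the tool pointing down it reaches from about 0.35 to 0.775 m from the base axis. Payload 5.5 kg.
Tool frame: the origin (TCP) lies at the very end of the fingers, on their centre line; the grasp point (between the pads) lies 19 mm behind it; x points along the fingers, y is the direction in which the jaws open and shut, and the axes are right-handed (so a half turn about x gives the same grasp; the last joint's range is limited). The gripper opens to 85 mm and grips with 20 to 120 N. Pads are 22 mm wide; open, the fingers measure 114 mm over their backs; the gripper's body (76 mm by 85 mm) begins 54 mm behind the grasp point. The pads swing forward as they close: fully open they stand 13 mm farther back than shut.
Start: joints at [-1.307, 0.313, 0.046, 1.304, 0, 1.431], TCP at [0.226, -0.529, 0.231] pointing down, gripper open.
Joint ranges: [-2.76, 2.76], [-0.86, 1.69], [-1.03, 1.26], [-2.2, 2.34], [-1.47, 1.5], [-3.14, 3.14]. Speed limits (rad/s): [2.57, 2.57, 3.14, 3.14, 3.14, 3.14].

INTERFACE

Orientations are given as a unit quaternion [w, x, y, z].
In Python, from workcell import env gives the robot as it stands.
- The arm moves only by the tool drive_tool, never from a script. Its argument "plan" is a list that holds one entry, the list of rows, each a list of 7 numbers: the shift along the tool's x, y, z in cm, then the turn, a rotation vector about the tool's x, y, z in degrees, then the opening, from 0 (shut) to 1 (fully open). In form: [[[tx, ty, tz, wx, wy, wz, fingers], ...]]. A call has exactly 5 rows; each row shifts and turns the commanded pose from where the row before left it, along the tool's axes as they then stand; what a row does not reach is not made up. A row lasts 1/12 s, in which the tool goes at most 41.7 mm and 7.16 degrees, less where a joint would pass 70% of its speed; a pose out of reach is approached as far as the arm can. A call with a gripper value outside its range is refused whole. The fingers move at their own pace and stop on an object; "squeeze" is the grip in N (left out, the last holds). Time passes only in rows, so rows that do not move let the fingers close, or fill a call up. It gives the time, the measured TCP pose, the force and the opening at its end, in the units of the state.
- env.get_state(): the state, without advancing time (a new reading comes with each control period).
- env.read_camera(name): name is "scene" or "top" or "wrist"; returns the picture (480x640x3 uint8, red, green, blue); there is no depth.
- env.camera_model(name): a dict with "camera_matrix" (3x3 intrinsics, pixels), "camera_from_world" (4x4, takes a point from world to camera coordinates); the wrist camera has in their place "T_tool_cam" (4x4, takes a point from camera to tool coordinates, whose origin is the TCP and whose axes are the tool frame's). Camera axes: x right, y down, z forward; pixel columns grow to the right and rows downward; lengths in m; the calibration is good to about 2 mm. A picture is of the moment at which its call begins: read the wrist's pose just before it. camera_model takes no time and is no camera call.
- env.hand_in(): hands the job in, once; it reports no verdict.
The state is a dict: "clock": time; "joint_pos": joint angles; "qvel": joint speeds; "tau": joint torques, N m; "tcp_pos": TCP position; "orientation": TCP orientation; "wrist_force": force on the tool from outside, world axes, zero at the start; "ft_torque": the same for the moment, N m; "finger_gap": finger opening in m.
Only numpy, scipy, OpenCV 4.12 (cv2) and the standard library are available. Lean on these libraries where they do the work, as an engineer would, in place of code of your own. Each camera call takes 0.05 s, during which the arm holds its last target.

## Working session

There is one attempt and no reset: what is moved stays moved. The work goes in short steps, Python scripts to look and compute and a tool call to move; the robot and the scene stay as the last step left them, time stands still between calls to the robot, and variables do not carry over. Pictures are saved under pics/ and viewed, and the job is handed in when it is done.

Besides the shell and the picture viewer there is one more tool, called by a JSON object that holds its "name" and its "arguments", one argument or row to a line. drive_tool: Moves the arm, as the interface text tells. Its arguments: {"type":"object","properties":{"plan":{"type":"array","items":{"type":"array","items":{"type":"array","items":{"type":"number"}}}},"squeeze":{"type":"number"}},"required":["plan"]}

```bash
ls; mkdir -p pics; python3 - <<'E'
from workcell import env
import cv2
s=env.get_state()
for k,v in s.items(): print(k,v)
for n in ("scene","top"):
    im=env.read_camera(n); cv2.imwrite(f"pics/{n}0.png",im[:,:,::-1])
    print(n,env.camera_model(n))
print(env.camera_model("wrist"))
E
```

```text
pics
clock 0.0
joint_pos [-1.30658496e+00  3.13995935e-01  4.49651863e-02  1.30356814e+00
  2.40803382e-05  1.43117482e+00]
qvel [-0.00037009  0.00176662 -0.00094248  0.00049425 -0.0003271   0.0012148 ]
tau [ 3.77139542e-03 -4.80632865e+01  2.98531634e+01  1.95192784e-02
  5.86844067e-05  1.80145776e-05]
tcp_pos [ 0.2257977  -0.52826351  0.23040575]
orientation [-0.14117163 -0.69270977 -0.14244482  0.69277213]
wrist_force [ 0.90136767  0.28039617 -0.58722535]
ft_torque [ 0.02547695 -0.03243132 -0.03146303]
finger_gap 0.08511612991918337
scene {'camera_matrix': array([[440.17410887,   0.        , 315.33383497],
       [  0.        , 440.17410887, 238.79386985],
       [  0.        ,   0.        ,   1.        ]]), 'camera_from_world': array([[-0.47059319,  0.88229576, -0.00981004,  0.25527134],
       [ 0.56575585,  0.29319009, -0.77068793, -0.18437413],
       [-0.67709849, -0.36823058, -0.63713725,  1.46552172],
       [ 0.        ,  0.        ,  0.        ,  1.        ]])}
top {'camera_matrix': array([[506.34029818,   0.        , 318.00742679],
       [  0.        , 506.34029818, 24
[... 161 characters left out ...]
205313, -0.02333018, -0.12363775,  0.50203407],
       [ 0.12410401, -0.01971987, -0.99207324,  1.49673804],
       [ 0.        ,  0.        ,  0.        ,  1.        ]])}
{'camera_matrix': array([[404.26389574,   0.        , 321.86692759],
       [  0.        , 404.26389574, 246.81261191],
       [  0.        ,   0.        ,   1.        ]]), 'T_tool_cam': array([[-1.37250524e-03, -2.98392116e-01,  9.54442382e-01,
        -1.42039302e-01],
       [ 9.99999051e-01, -5.20493493e-04,  1.27529206e-03,
         1.33137842e-04],
       [ 1.16243954e-04,  9.54443227e-01,  2.98392547e-01,
        -7.55390110e-02],
       [ 0.00000000e+00,  0.00000000e+00,  0.00000000e+00,
         1.00000000e+00]])}
```

View pics/scene0.png

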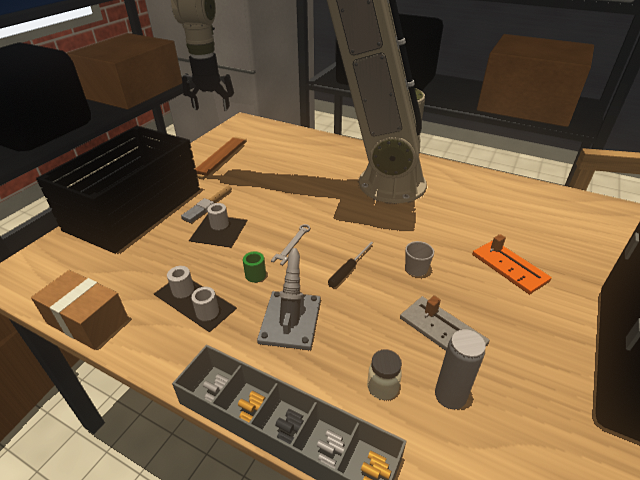

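View pics/top0.png

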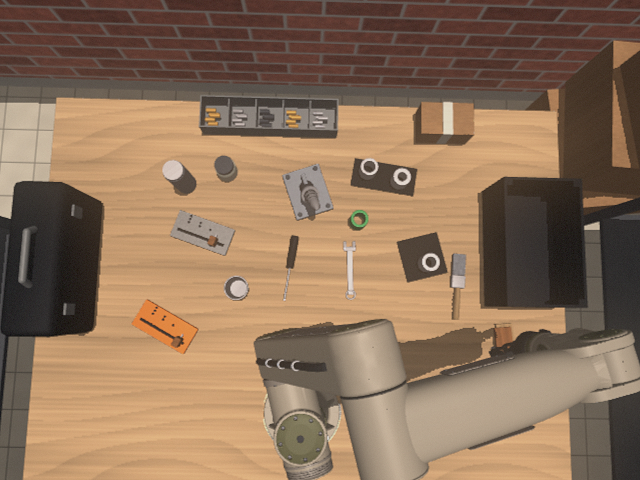

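```bash
cat > h.py <<'E'
import numpy as np, cv2
from workcell import env
from scipy.spatial.transform import Rotation as R
def cam(n,state=None):
    m=env.camera_model(n); K=m["camera_matrix"]
    if n=="wrist":
        s=state; T=np.eye(4); q=s["orientation"]; T[:3,:3]=R.from_quat([q[1],q[2],q[3],q[0]]).as_matrix(); T[:3,3]=s["tcp_pos"]
        return K,np.linalg.inv(T@m["T_tool_cam"])
    return K,m["camera_from_world"]
def ray(c,uv):
    K,E=c; d=np.linalg.inv(K)@[uv[0],uv[1],1]; Rm=E[:3,:3]; return -Rm.T@E[:3,3], Rm.T@d
def onz(c,uv,z):
    o,d=ray(c,uv); return o+d*(z-o[2])/d[2]
def proj(c,P):
    K,E=c; P=np.atleast_2d(P); p=(E[:3,:3]@P.T).T+E[:3,3]; q=(K@p.T).T; return q[:,:2]/q[:,2:]
def tri(cs,uvs):
    A=[];b=[]
    for c,uv in zip(cs,uvs):
        o,d=ray(c,uv); d/=np.linalg.norm(d); M=np.eye(3)-np.outer(d,d); A.append(M); b.append(M@o)
    A=np.vstack(A);b=np.hstack(b); x,r,_,_=np.linalg.lstsq(A,b,rcond=None); return x, np.linalg.norm(A@x-b)
def crop(fn,x,y,w,h,k,out):
    im=cv2.imread(fn)[y:y+h,x:x+w]; cv2.imwrite(out,cv2.resize(im,None,fx=k,fy=k,interpolation=cv2.INTER_CUBIC))
E
python3 - <<'E'
from h import *
crop("pics/top0.png",270,150,190,150,4.2,"pics/ct1.png")
crop("pics/scene0.png",170,190,170,170,3.5,"pics/cs1.png")
crop("pics/top0.png",160,200,90,70,8,"pics/ct2.png")
crop("pics/scene0.png",390,280,110,80,7,"pics/cs2.png")
E
```

```text
(no output)
```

View pics/ct1.png

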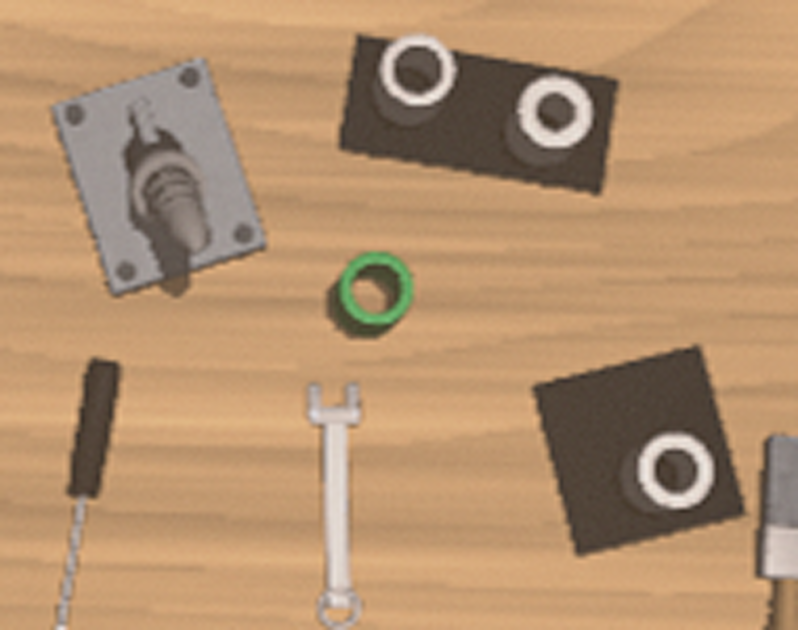

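View pics/cs1.png

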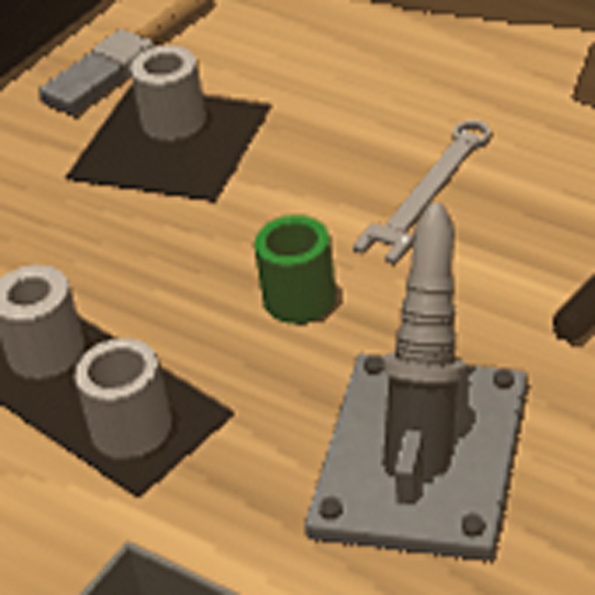

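View pics/ct2.png

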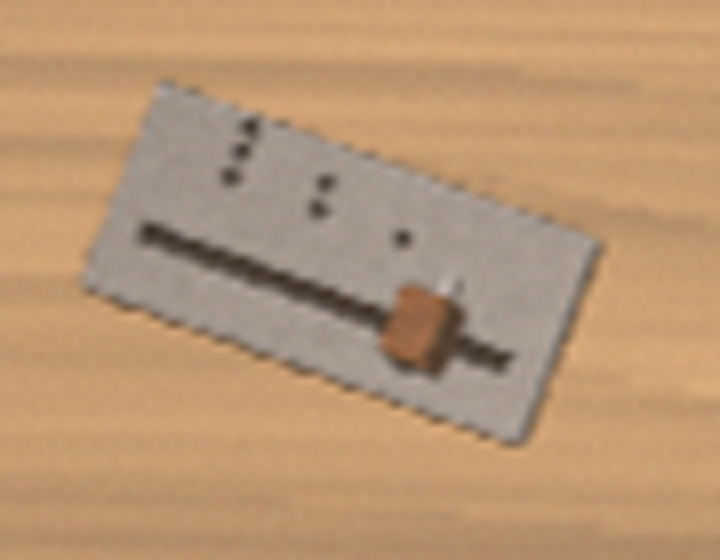

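View pics/cs2.png

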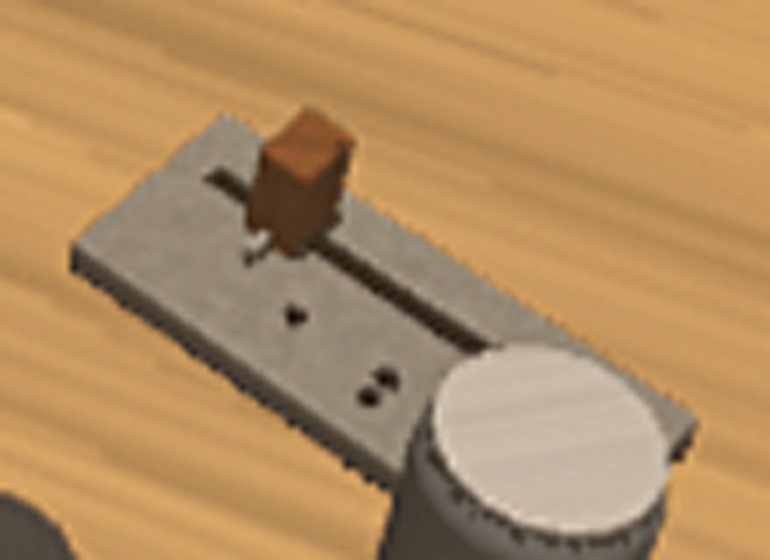

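```bash
python3 - <<'E'
from h import *
t=cam("top"); s=cam("scene")
T=lambda u,v:(270+u/4.2,150+v/4.2); S=lambda u,v:(170+u/3.5,190+v/3.5)
print("sleeve top z.064", onz(t,T(676,470),.064), onz(s,S(165,66),.064), tri([t,s],[T(676,470),S(165,66)]))
c=[onz(t,T(*p),.016) for p in [(52,105),(205,60),(267,244),(113,297)]]
print("foot"); print(np.round(c,4)); print("ctr",np.mean(c,0))
cs=[onz(s,S(*p),.016) for p in [(360,355),(527,372),(495,550),(308,530)]]
print("foot scene"); print(np.round(cs,4)); print("ctr",np.mean(cs,0))
e=(c[3]-c[0]+c[2]-c[1]); print("long dir",np.degrees(np.arctan2(e[1],e[0])))
e=(c[1]-c[0]+c[2]-c[3]); print("short dir",np.degrees(np.arctan2(e[1],e[0])))
print("tip",tri([t,s],[T(195,248),S(436,208)]))
M=lambda u,v:(160+u/8,200+v/8)
m=[onz(t,M(*p),.014) for p in [(163,82),(602,240),(520,443),(85,290)]]
print(np.round(m,4),np.mean(m,0))
e=(m[0]-m[1]+m[3]-m[2]); print("scale y dir",np.degrees(np.arctan2(e[1],e[0])), np.linalg.norm(e)/2)
e=(m[0]-m[3]+m[1]-m[2]); print("scale x dir",np.degrees(np.arctan2(e[1],e[0])), np.linalg.norm(e)/2)
print("marker top",onz(t,M(425,318),.054))
for p in [(402,237),(318,209),(242,151)]: print(onz(t,M(*p),.014))
C=lambda u,v:(390+u/7,280+v/7)
print("marker top scene",onz(s,C(308,146),.054))
for p in [(295,316),(378,388)]: print(onz(s,C(*p),.014))
E
```

```text
sleeve top z.064 [ 0.44535083 -0.37333943  0.064     ] [ 0.45141657 -0.36474138  0.064     ] (array([ 0.44491872, -0.37339189,  0.05731024]), np.float64(0.002594955352824155))
foot
[[ 0.709   0.0752  0.016 ]
 [ 0.7461 -0.0369  0.016 ]
 [ 0.6089 -0.0851  0.016 ]
 [ 0.5668  0.0266  0.016 ]]
ctr [ 0.6577185 -0.0050451  0.016    ]
foot scene
[[ 0.6141 -0.0784  0.016 ]
 [ 0.5747  0.0316  0.016 ]
 [ 0.7145  0.0825  0.016 ]
 [ 0.7551 -0.0273  0.016 ]]
ctr [0.66459878 0.00209306 0.016     ]
long dir -160.8755278908286
short dir -70.51227514346273
tip (array([ 0.58043771, -0.03077785,  0.14401643]), np.float64(0.0004939378210696009))
[[0.5909 0.3835 0.014 ]
 [0.5339 0.2138 0.014 ]
 [0.4555 0.2416 0.014 ]
 [0.51   0.4086 0.014 ]] [0.52255884 0.3118847  0.014     ]
scale y dir 71.67592847977652 0.17735186891591548
scale x dir -18.364351276615643 0.0839015531403535
marker top [0.49740519 0.27209758 0.054     ]
[0.5332131 0.28978   0.014    ]
[0.54322345 0.32214712 0.014     ]
[0.56489587 0.35210646 0.014     ]
marker top scene [0.50057687 0.28043472 0.054     ]
[0.5351636  0.29294479 0.014     ]
[0.55107905 0.32416915 0.014     ]
```

```bash
cat >> h.py <<'E'
def Rs(s): q=s["orientation"]; return R.from_quat([q[1],q[2],q[3],q[0]]).as_matrix()
def togo(P,Rt,s=None):
    s=s or env.get_state(); Rc=Rs(s)
    d=Rc.T@(np.array(P)-s["tcp_pos"])*100; w=R.from_matrix(Rc.T@Rt).as_rotvec(degrees=True)
    print("shift cm",np.round(d,2),"turn deg",np.round(w,2))
def frame(x,y):
    x=np.array(x,float);x/=np.linalg.norm(x); y=np.array(y,float); y-=x*(x@y); y/=np.linalg.norm(y)
    return np.column_stack([x,y,np.cross(x,y)])
def st():
    s=env.get_state(); print("t",round(s["clock"],2),"tcp",np.round(s["tcp_pos"],4),"F",np.round(s["wrist_force"],1),"gap",round(s["finger_gap"],4),"q",np.round(s["joint_pos"],2)); return s
def wpic(name):
    s=env.get_state(); im=env.read_camera("wrist"); cv2.imwrite(f"pics/{name}.png",im[:,:,::-1])
    np.savez(f"pics/{name}.npz",orientation=s["orientation"],tcp_pos=s["tcp_pos"]); return s
def wcam(name):
    d=np.load(f"pics/{name}.npz"); return cam("wrist",d)
E
python3 - <<'E'
from h import *
s=st(); print(np.round(Rs(s),3))
d=np.array([0.447,-0.37])
for a in (0,-20,-40,20,60,90):
    y=[np.cos(np.radians(a)),np.sin(np.radians(a)),0]
    print(a); togo([.447,-.37,.2],frame([0,0,-1],y),s); togo([.447,-.37,.2],frame([0,0,-1],-np.array(y)),s)
E
```

```text
t 0.1 tcp [ 0.2258 -0.5283  0.2305] F [-0.2 -0.   0. ] gap 0.0853 q [-1.31  0.31  0.05  1.3  -0.    1.43]
[[-0.     0.393 -0.92 ]
 [ 0.002 -0.92  -0.393]
 [-1.    -0.002 -0.   ]]
0
shift cm [  3.06  -5.86 -26.56] turn deg [-66.86  -0.07   0.08]
shift cm [  3.06  -5.86 -26.56] turn deg [1.1314e+02 9.0000e-02 8.0000e-02]
-20
shift cm [  3.06  -5.86 -26.56] turn deg [-46.86  -0.05   0.09]
shift cm [  3.06  -5.86 -26.56] turn deg [1.3314e+02 1.1000e-01 6.0000e-02]
-40
shift cm [  3.06  -5.86 -26.56] turn deg [-26.86  -0.04   0.09]
shift cm [  3.06  -5.86 -26.56] turn deg [1.5314e+02 1.3000e-01 5.0000e-02]
20
shift cm [  3.06  -5.86 -26.56] turn deg [-8.686e+01 -8.000e-02  7.000e-02]
shift cm [  3.06  -5.86 -26.56] turn deg [9.314e+01 7.000e-02 9.000e-02]
60
shift cm [  3.06  -5.86 -26.56] turn deg [-1.2686e+02 -1.2000e-01  4.0000e-02]
shift cm [  3.06  -5.86 -26.56] turn deg [5.314e+01 3.000e-02 1.000e-01]
90
shift cm [  3.06  -5.86 -26.56] turn deg [-1.5686e+02 -1.4000e-01  1.0000e-02]
shift cm [  3.06  -5.86 -26.56] turn deg [2.314e+01 1.000e-02 1.000e-01]
```

```bash
cat >> h.py <<'E'
def mdir(az=-160.8): a=np.radians(az); return np.array([np.sin(np.radians(35))*np.cos(a),np.sin(np.radians(35))*np.sin(a),np.cos(np.radians(35))])
def Rg(az=-160.8,roll=0):
    m=mdir(az); y=np.array([-np.sin(np.radians(az)),np.cos(np.radians(az)),0]) # level
    return frame(-m,y)@R.from_euler('x',roll,degrees=True).as_matrix()
E
python3 - <<'E'
from h import *
s=st(); print(np.round(Rg(),3))
m=mdir(); tip=np.array([.583,-.028,.152])
togo([.5,-.1,.27],frame([0,0,-1],[np.cos(np.radians(-71)),np.sin(np.radians(-71)),0]),s)
togo(tip+.1*m,Rg(),s)
E
```

```text
t 0.1 tcp [ 0.2258 -0.5283  0.2305] F [-0.2 -0.   0. ] gap 0.0853 q [-1.31  0.31  0.05  1.3  -0.    1.43]
[[ 0.542  0.329 -0.774]
 [ 0.189 -0.944 -0.269]
 [-0.819  0.    -0.574]]
shift cm [ -3.9  -28.62 -42.05] turn deg [ 4.14 -0.01  0.1 ]
shift cm [ -0.28 -32.36 -46.78] turn deg [ 3.79 34.98  1.3 ]
```

{"name": "drive_tool", "arguments": {
  "plan": [
    [[-0.8,-2.2,-3.2,0,0,0,1],[-0.8,-2.2,-3.2,0,0,0,1],[-0.8,-2.2,-3.2,0,0,0,1],[-0.8,-2.2,-3.2,0,0,0,1],[-0.8,-2.2,-3.2,0,0,0,1]]
  ]
}}

```text
clock: 0.52
tcp_pos: [0.3302, -0.363, 0.2712]
orientation: [-0.141, -0.693, -0.142, 0.693]
wrist_force: [1.2, -0.0, 0.6]
finger_gap: 0.0858
```

{"name": "drive_tool", "arguments": {
  "plan": [
    [[0,-2.2,-3.2,0,0,0,1],[0,-2.2,-3.2,0,0,0,1],[0,-2.2,-3.2,0,0,0,1],[0,-2.2,-3.2,0,0,0,1],[0,-2.2,-3.2,0,0,0,1]]
  ]
}}

```text
clock: 0.93
tcp_pos: [0.4342, -0.1988, 0.2711]
orientation: [-0.142, -0.693, -0.142, 0.693]
wrist_force: [1.0, -0.1, 0.2]
finger_gap: 0.0854
```

```bash
python3 - <<'E'
from h import *
s=st()
m=mdir(); tip=np.array([.583,-.028,.152])
togo(tip+.1*m,Rg(),s)
E
```

```text
t 0.93 tcp [ 0.4342 -0.1988  0.2711] F [ 1.  -0.1  0.2] gap 0.0854 q [-0.6   0.11 -0.11  1.35 -0.    2.14]
shift cm [  3.72 -10.26 -14.68] turn deg [ 3.8  35.    1.21]
```

{"name": "drive_tool", "arguments": {
  "plan": [
    [[0.3,-2.0,-2.95,0.8,0,0,1],[0.3,-2.0,-2.95,0.8,0,0,1],[0.3,-2.0,-2.95,0.8,0,0,1],[0.3,-2.0,-2.95,0.8,0,0,1],[0.3,-2.0,-2.95,0.8,0,0,1]]
  ]
}}

```text
clock: 1.35
tcp_pos: [0.5346, -0.0518, 0.2559]
orientation: [-0.117, -0.697, -0.117, 0.697]
wrist_force: [0.9, -1.3, 0.0]
finger_gap: 0.0858
```

{"name": "drive_tool", "arguments": {
  "plan": [
    [[0,0,0,0,7,0,1],[0,0,0,0,7,0,1],[0,0,0,0,7,0,1],[0,0,0,0,7,0,1],[0,0,0,0,7,0,1]]
  ]
}}

```text
clock: 1.77
tcp_pos: [0.5343, -0.053, 0.2567]
orientation: [0.077, 0.876, 0.148, -0.453]
wrist_force: [0.4, -0.6, -0.5]
finger_gap: 0.0852
```

```bash
python3 - <<'E'
from h import *
s=wpic("w1"); st()
m=mdir(); tip=np.array([.583,-.028,.152])
togo(tip+.1*m,Rg(),s)
E
```

```text
t 1.82 tcp [ 0.5272 -0.0503  0.2484] F [-2.5  1.6 -5.9] gap 0.0852 q [-0.5  -0.16 -0.6   0.7   0.45  2.41]
shift cm [ 1.68 -0.76  1.57] turn deg [ 0.07 -0.34 -0.05]
```

View pics/w1.png

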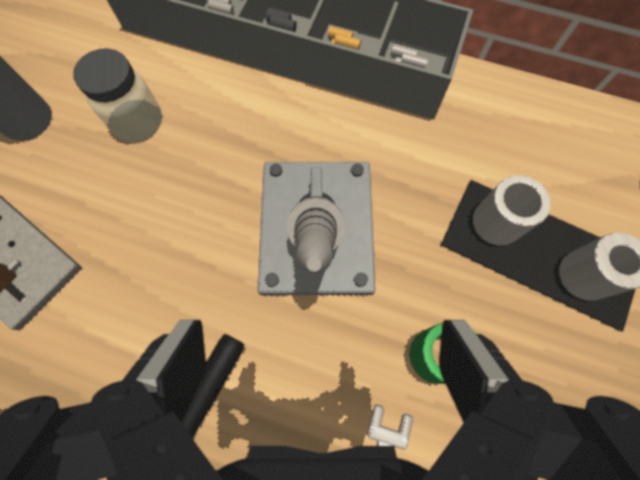

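```bash
python3 - <<'E'
from h import *
s=st(); print(np.abs(s["qvel"]).max())
s=wpic("w2"); s=st();print(np.abs(s["qvel"]).max())
s=wpic("w2"); s=st();print(np.abs(s["qvel"]).max())
m=mdir(); tip=np.array([.583,-.028,.152])
togo(tip+.1*m,Rg(),s)
crop("pics/w2.png",230,100,180,150,4.4,"pics/w2c.png")
E
```

```text
t 1.82 tcp [ 0.5272 -0.0503  0.2484] F [-2.5  1.6 -5.9] gap 0.0852 q [-0.5  -0.16 -0.6   0.7   0.45  2.41]
0.33020082184812416
t 1.87 tcp [ 0.5271 -0.0514  0.2491] F [-0.3  0.2 -0.9] gap 0.0852 q [-0.5  -0.15 -0.59  0.71  0.44  2.41]
0.22103366463634552
t 1.92 tcp [ 0.5304 -0.053   0.2529] F [-0.1 -0.4  0.9] gap 0.0852 q [-0.5  -0.15 -0.58  0.71  0.44  2.41]
0.1792413356319298
shift cm [ 1.6  -0.62  1.04] turn deg [-0.32  0.34  0.07]
```

View pics/w2.png

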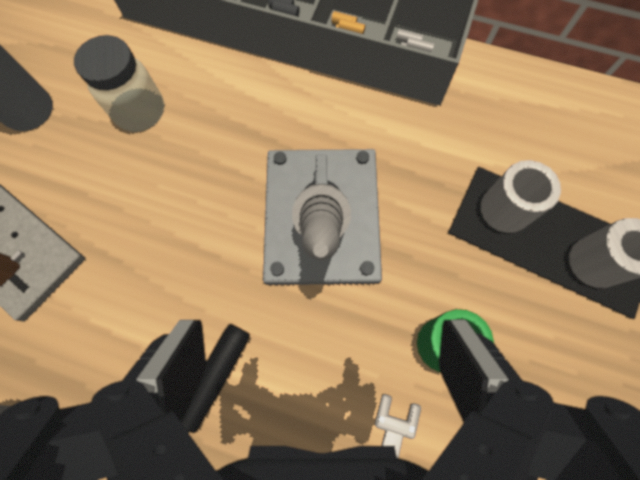

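View pics/w2c.png

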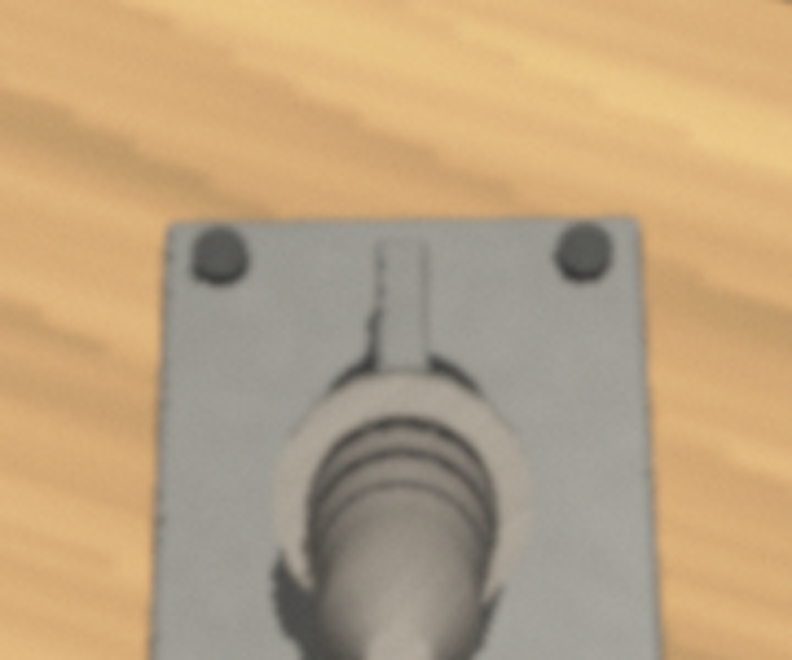

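{"name": "drive_tool", "arguments": {
  "plan": [
    [[1.0,-0.5,1.0,0,0,0,1],[0,0,0,0,0,0,1],[0,0,0,0,0,0,1],[0,0,0,0,0,0,1],[0,0,0,0,0,0,1]]
  ]
}}

```text
clock: 2.33
tcp_pos: [0.5319, -0.0501, 0.2439]
orientation: [0.078, 0.875, 0.147, -0.455]
wrist_force: [-0.4, 0.7, -0.4]
finger_gap: 0.0854
```

```bash
python3 - <<'E'
from h import *
s=st(); print(np.abs(s["qvel"]).max())
s=wpic("w3"); s=st();print(np.abs(s["qvel"]).max())
m=mdir(); tip=np.array([.583,-.028,.152])
togo(tip+.1*m,Rg(),s)
crop("pics/w3.png",250,120,150,160,3.75,"pics/w3c.png")
E
```

```text
t 2.33 tcp [ 0.5319 -0.0501  0.2439] F [-0.4  0.7 -0.4] gap 0.0854 q [-0.49 -0.15 -0.6   0.67  0.43  2.42]
0.017829891733531878
t 2.38 tcp [ 0.5316 -0.0501  0.2436] F [0.1 0.3 0.5] gap 0.0853 q [-0.49 -0.15 -0.6   0.67  0.43  2.42]
0.016767150468847344
shift cm [ 0.7  -0.39  0.68] turn deg [ 0.02 -0.03 -0.07]
```

View pics/w3c.png

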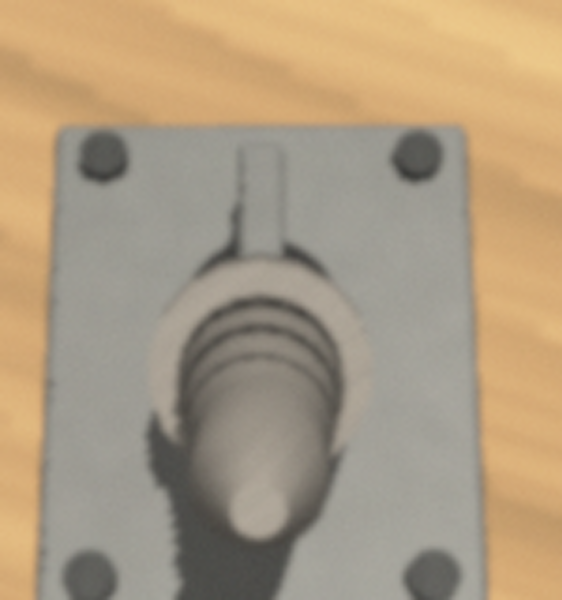

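```bash
cat >> h.py <<'E'
def mcirc(o,az,h,d,n=72):
    Rm=Rg(az); m=mdir(az); a=np.linspace(0,2*np.pi,n,endpoint=False)
    return np.array(o)+h*m+d/2*(np.cos(a)[:,None]*Rm[:,1]+np.sin(a)[:,None]*Rm[:,2])
E
cat > mfit.py <<'E'
from h import *
from scipy.optimize import least_squares
name="w3"; c=wcam(name)
U=lambda u,v:np.array([250+(u+.5)/3.75-.5,120+(v+.5)/3.75-.5])
tip=U(259,512); L,Rr,T=U(148,368),U(374,372),U(261,257)
def feat(p):
    o=[p[0],p[1],.062]; az=p[2]*100
    f=proj(c,mcirc(o,az,.008,.054,180)); t=proj(c,mcirc(o,az,.11,.010))
    return np.array([t[:,0].mean()-tip[0],t[:,1].mean()-tip[1],f[:,0].min()-L[0],f[:,0].max()-Rr[0],f[:,1].min()-T[1]])
r=least_squares(feat,[.64,0,-1.608]); print(r.x,r.fun)
o=np.array([r.x[0],r.x[1],.062]); az=r.x[2]*100; print("tip",o+.11*mdir(az),"az",az)
im=cv2.imread(f"pics/{name}.png"); k=4
im=cv2.resize(im[120:280,250:400],None,fx=k,fy=k,interpolation=cv2.INTER_CUBIC)
for h,d in [(.008,.054),(.008,.038),(.028,.038),(.028,.034),(.046,.034),(.046,.030),(.064,.030),(.065,.026),(.094,.026),(.11,.01)]:
    q=((proj(c,mcirc(o,az,h,d))-[250,120]+.5)*k).astype(int); cv2.polylines(im,[q.reshape(-1,1,2)],True,(0,0,255),1)
cs=[onz(c,U(*p),.016) for p in [(58,127),(466,126)]]; print("foot back corners",cs)
print("screws",[np.round(onz(c,U(*p),.018),4) for p in [(103,157),(417,157),(432,576),(90,578)]])
cv2.imwrite("pics/w3o.png",im)
E
python3 mfit.py
```

```text
[ 0.64210768 -0.0103067  -1.60785286] [-1.15928731e-05 -5.42891186e-01 -1.91949355e-01  1.91757592e-01
  7.58265206e-01]
tip [ 0.58252909 -0.03107131  0.15210672] az -160.78528618419756
foot back corners [array([0.71025839, 0.07608485, 0.016     ]), array([ 0.74961698, -0.03551868,  0.016     ])]
screws [array([0.7044, 0.0596, 0.018 ]), array([ 0.7341, -0.0253,  0.018 ]), array([ 0.6176, -0.0661,  0.018 ]), array([0.5876, 0.0182, 0.018 ])]
```

View pics/w3o.png

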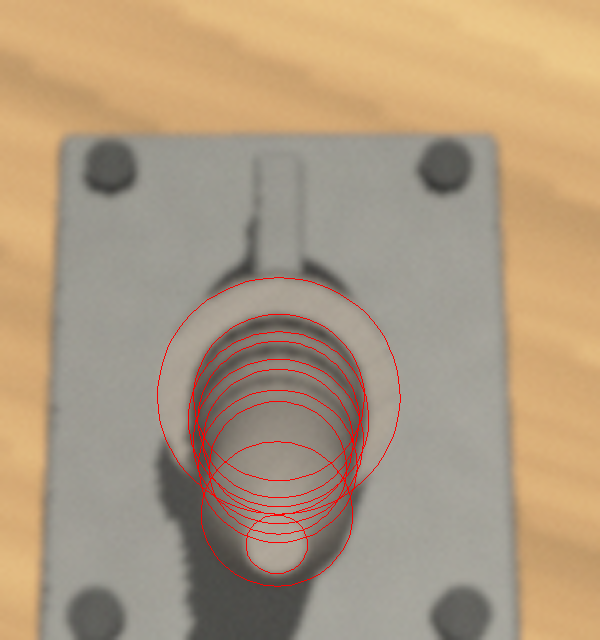

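```bash
cat >> h.py <<'E'
def Rd(yaz): a=np.radians(yaz); return frame([0,0,-1],[np.cos(a),np.sin(a),0])
E
python3 - <<'E'
from h import *
s=st(); t=cam("top")
for p in [(765,440),(765,575),(800,440)]: print(onz(t,(270+p[0]/4.2,150+p[1]/4.2),.015))
togo([.53,-.05,.29],Rd(-60),s)
togo([.446,-.37,.18],Rd(-30),s)
E
```

```text
t 2.38 tcp [ 0.5316 -0.0501  0.2436] F [0.1 0.3 0.5] gap 0.0853 q [-0.49 -0.15 -0.6   0.67  0.43  2.42]
[ 0.47310672 -0.45069854  0.015     ]
[ 0.37503808 -0.44949827  0.015     ]
[ 0.47369467 -0.47636223  0.015     ]
shift cm [-3.88 -0.05 -2.54] turn deg [-10.47 -34.92  -3.38]
shift cm [-5.44 27.4  18.89] turn deg [-39.5  -33.49 -12.54]
```

{"name": "drive_tool", "arguments": {
  "plan": [
    [[-0.8,3.6,0,0,-7,0,1],[-0.4,3.8,0,0,-7,0,1],[0,3.8,0,0,-7,0,1],[0,3.8,0,0,-7,0,1],[0,3.8,0,0,-7,0,1]]
  ]
}}

```text
clock: 2.8
tcp_pos: [0.5868, -0.2301, 0.2544]
orientation: [0.119, 0.698, 0.117, -0.696]
wrist_force: [2.0, -0.7, 1.5]
finger_gap: 0.0855
```

```bash
python3 - <<'E'
from h import *
s=st(); 
togo([.446,-.37,.18],Rd(-30),s)
E
```

```text
t 2.8 tcp [ 0.5868 -0.2301  0.2544] F [ 2.  -0.7  1.5] gap 0.0855 q [-0.5   0.42  0.25  1.4  -0.    2.31]
shift cm [ 7.43  8.57 17.9 ] turn deg [-40.84  -0.06  -0.24]
```

{"name": "drive_tool", "arguments": {
  "plan": [
    [[1.2,1.43,2.98,-7,0,0,1],[1.2,1.05,3.13,-7,0,0,1],[1.2,0.66,3.23,-7,0,0,1],[1.2,0.26,3.29,-7,0,0,1],[1.2,-0.14,3.3,-7,0,0,1]]
  ]
}}

```text
clock: 3.22
tcp_pos: [0.4681, -0.3453, 0.1905]
orientation: [0.324, 0.63, 0.324, -0.627]
wrist_force: [-0.9, 0.7, 0.1]
finger_gap: 0.0852
```

```bash
python3 - <<'E'
from h import *
s=st(); 
togo([.446,-.37,.18],Rd(-30),s)
E
```

```text
t 3.22 tcp [ 0.4681 -0.3453  0.1905] F [-0.9  0.7  0.1] gap 0.0852 q [-0.78  0.34 -0.02  1.21  0.    1.41]
shift cm [ 1.03 -0.37  3.3 ] turn deg [-5.48 -0.25 -0.16]
```

{"name": "drive_tool", "arguments": {
  "plan": [
    [[1.0,-0.3,2.6,-5,0,0,1],[0,0,0,0,0,0,1],[0,0,0,0,0,0,1],[0,0,0,0,0,0,1],[0,0,0,0,0,0,1]]
  ]
}}

```text
clock: 3.63
tcp_pos: [0.4518, -0.3629, 0.1823]
orientation: [0.35, 0.617, 0.348, -0.613]
wrist_force: [0.0, -0.7, 0.2]
finger_gap: 0.0857
```

```bash
python3 - <<'E'
from h import *
s=st(); 
togo([.446,-.37,.18],Rd(-30),s); print(np.abs(s["qvel"]).max())
wpic("w4"); st()
E
```

```text
t 3.63 tcp [ 0.4518 -0.3629  0.1823] F [ 0.  -0.7  0.2] gap 0.0857 q [-0.82  0.34 -0.04  1.19  0.01  1.29]
shift cm [ 0.23 -0.14  0.91] turn deg [-0.84 -0.23 -0.29]
0.008845322051917162
t 3.68 tcp [ 0.4518 -0.3627  0.1823] F [ 0.4 -0.2  0.1] gap 0.0854 q [-0.82  0.34 -0.04  1.19  0.01  1.29]
```

View pics/w4.png

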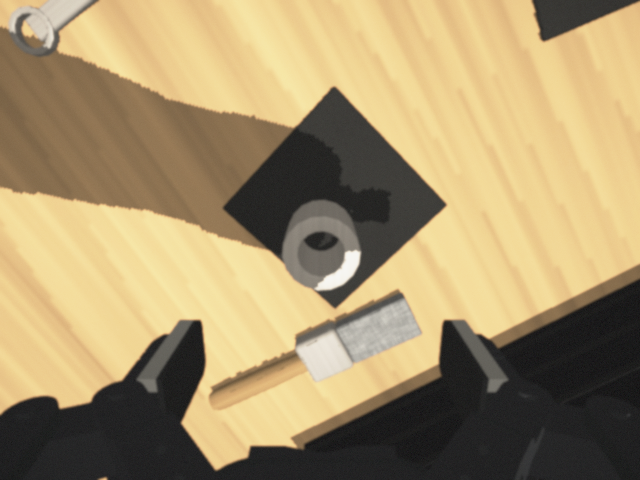

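```bash
python3 - <<'E'
from h import *
crop("pics/w4.png",260,180,120,130,4.6,"pics/w4c.png")
E
```

```text
(no output)
```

View pics/w4c.png

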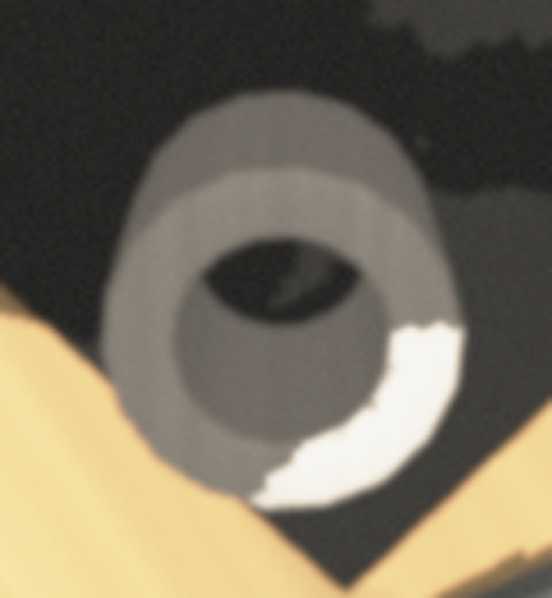

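```bash
python3 - <<'E'
from h import *
c=wcam("w4"); p=onz(c,(321.35,253.3),.064); print(p)
from scipy.optimize import least_squares
a=np.linspace(0,6.283,180)
def f(x):
    q=proj(c,np.c_[x[0]+.027*np.cos(a),x[1]+.027*np.sin(a),0*a+.064]); U=lambda k,o:o+(k+.5)/4.6-.5
    return [q[:,0].min()-U(103,260),q[:,0].max()-U(465,260),q[:,1].min()-U(168,180),q[:,1].max()-U(510,180)]
r=least_squares(f,p[:2]); print(r.x,r.fun)
s=st(); P=[r.x[0],r.x[1]]
for z in (.1,.029): togo(P+[z],Rd(-30),s)
E
```

```text
[ 0.44678148 -0.37170263  0.064     ]
[ 0.44637483 -0.37241778] [-0.43356134  0.43593212 -0.57917295  0.67880523]
t 3.68 tcp [ 0.4518 -0.3627  0.1823] F [ 0.4 -0.2  0.1] gap 0.0854 q [-0.82  0.34 -0.04  1.19  0.01  1.29]
shift cm [ 8.23 -0.01  1.15] turn deg [-0.81 -0.23 -0.28]
shift cm [15.33 -0.05  1.17] turn deg [-0.81 -0.23 -0.28]
```

{"name": "drive_tool", "arguments": {
  "plan": [
    [[2.5,0,1.15,-0.8,-0.2,-0.3,1],[4,0,0,0,0,0,1],[4,0,0,0,0,0,1],[3,0,0,0,0,0,1],[0,0,0,0,0,0,1]]
  ]
}}

```text
clock: 4.1
tcp_pos: [0.4424, -0.3684, 0.0407]
orientation: [-0.349, -0.612, -0.358, 0.613]
wrist_force: [-1.0, 0.4, -0.6]
finger_gap: 0.0857
```

```bash
python3 - <<'E'
from h import *
s=st(); togo([.4464,-.3724,.024],Rd(-30),s)
wpic("w5")
E
```

```text
t 4.1 tcp [ 0.4424 -0.3684  0.0407] F [-1.   0.4 -0.6] gap 0.0857 q [-0.83  0.45 -0.24  0.89  0.    1.26]
shift cm [1.66 0.57 0.15] turn deg [ 0.01 -0.23  0.66]
```

View pics/w5.png

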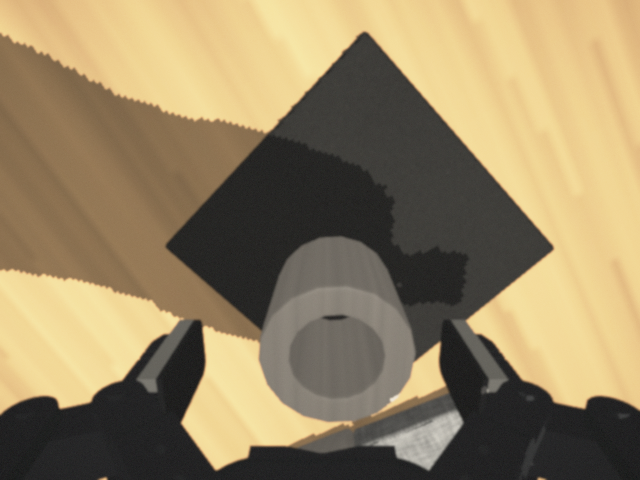

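{"name": "drive_tool", "arguments": {
  "plan": [
    [[0,0.5,0.1,0,-0.2,0.5,1],[0.8,0,0,0,0,0,1],[0.8,0,0,0,0,0,1],[0,0,0,0,0,0,1],[0,0,0,0,0,0,1]]
  ]
}}

```text
clock: 4.57
tcp_pos: [0.4488, -0.3763, 0.0309]
orientation: [0.356, 0.613, 0.35, -0.612]
wrist_force: [-0.7, 0.7, 0.2]
finger_gap: 0.0852
```

```bash
python3 - <<'E'
from h import *
s=st(); togo([.4464,-.3724,.024],Rd(-30),s)
wpic("w6")
E
```

```text
t 4.57 tcp [ 0.4488 -0.3763  0.0309] F [-0.7  0.7  0.2] gap 0.0852 q [-0.83  0.46 -0.25  0.85 -0.    1.26]
shift cm [ 0.69 -0.41 -0.22] turn deg [-0.07  0.16 -0.43]
```

View pics/w6.png

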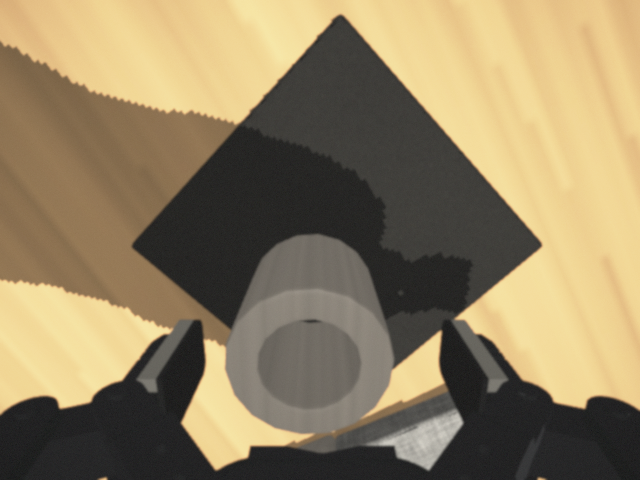

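{"name": "drive_tool", "arguments": {
  "plan": [
    [[0.2,-0.2,-0.1,0,0.1,-0.4,1],[0.3,-0.2,-0.1,0,0,0,1],[0.2,0,0,0,0,0,1],[0,0,0,0,0,0,1],[0,0,0,0,0,0,1]]
  ]
}}

```text
clock: 5.03
tcp_pos: [0.446, -0.3724, 0.0232]
orientation: [-0.353, -0.612, -0.353, 0.613]
wrist_force: [0.6, -0.7, 0.9]
finger_gap: 0.0857
```

```bash
python3 - <<'E'
from h import *
s=st(); togo([.4464,-.3724,.024],Rd(-30),s)
wpic("w7"); print(np.abs(s["qvel"]).max())
crop("pics/w7.png",150,200,340,280,2.35,"pics/w7c.png")
E
```

```text
t 5.03 tcp [ 0.446  -0.3724  0.0232] F [ 0.6 -0.7  0.9] gap 0.0857 q [-0.83  0.47 -0.26  0.84 -0.    1.26]
shift cm [-0.08  0.03 -0.01] turn deg [-0.07  0.05  0.02]
0.00736590968965877
```

View pics/w7c.png

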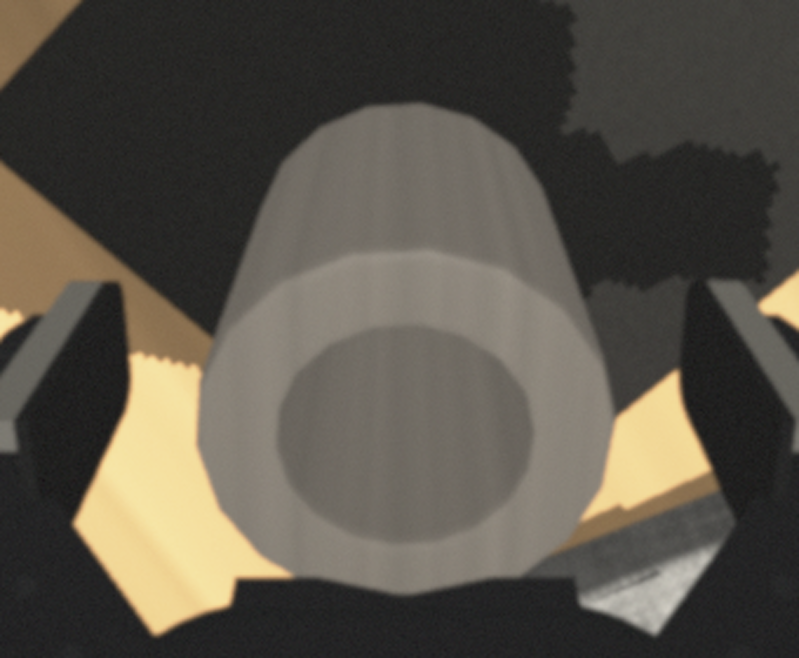

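{"name": "drive_tool", "arguments": {
  "plan": [
    [[0,0,0,0,0,0,0.5],[0,0,0,0,0,0,0.5],[0,0,0,0,0,0,0.5],[0,0,0,0,0,0,0.5],[0,0,0,0,0,0,0.5]]
  ],
  "squeeze": 40
}}

```text
clock: 5.5
tcp_pos: [0.4463, -0.3726, 0.0239]
orientation: [-0.354, -0.612, -0.353, 0.613]
wrist_force: [-1.4, 0.1, 3.0]
finger_gap: 0.0537
```

```bash
python3 - <<'E'
from h import *
s=st(); print(s["ft_torque"])
E
```

```text
t 5.5 tcp [ 0.4463 -0.3726  0.0239] F [-1.4  0.1  3. ] gap 0.0537 q [-0.83  0.47 -0.26  0.84 -0.    1.26]
[0.21607353 0.29955242 0.06238647]
```

{"name": "drive_tool", "arguments": {
  "plan": [
    [[-1.5,0,0,0,0,0,0.5],[-2.5,0,0,0,0,0,0.5],[-3,0,0,0,0,0,0.5],[-3,0,0,0,0,0,0.5],[-3,0,0,0,0,0,0.5]]
  ]
}}

```text
clock: 5.92
tcp_pos: [0.4458, -0.3718, 0.1538]
orientation: [-0.353, -0.612, -0.354, 0.613]
wrist_force: [0.8, -1.1, -2.9]
finger_gap: 0.0539
```

```bash
python3 - <<'E'
from h import *
s=st(); m=mdir(-160.75); tip=np.array([.5825,-.0311,.1521])
print(Rd(-70.75))
togo(tip+.13*m,Rg(-160.75),s); togo([.5,-.1,.26],Rd(-70.75),s)
E
```

```text
t 5.92 tcp [ 0.4458 -0.3718  0.1538] F [ 0.8 -1.1 -2.9] gap 0.0539 q [-0.83  0.36 -0.08  1.13 -0.    1.26]
[[ 0.          0.32969065 -0.94408902]
 [ 0.         -0.94408902 -0.32969065]
 [-1.          0.         -0.        ]]
shift cm [-10.47 -10.12 -30.67] turn deg [39.36 33.55 12.5 ]
shift cm [-10.61  -8.94 -26.23] turn deg [40.68  0.05  0.08]
```

{"name": "drive_tool", "arguments": {
  "plan": [
    [[-2,-1.15,-3.41,7,0,0,0.5],[-2,-1.56,-3.24,7,0,0,0.5],[-2,-1.94,-3.03,7,0,0,0.5],[-2,-2.3,-2.77,7,0,0,0.5],[-2,-2.62,-2.47,7,0,0,0.5]]
  ]
}}

```text
clock: 6.33
tcp_pos: [0.4813, -0.195, 0.2531]
orientation: [-0.151, -0.69, -0.151, 0.691]
wrist_force: [0.6, -0.1, -4.0]
finger_gap: 0.0534
```

```bash
python3 - <<'E'
from h import *
s=st(); m=mdir(-160.75); tip=np.array([.5825,-.0311,.1521])
togo(tip+.12*m,Rd(-70.75),s); togo(tip+.12*m,Rg(-160.75),s)
E
```

```text
t 6.33 tcp [ 0.4813 -0.195   0.2531] F [ 0.6 -0.1 -4. ] gap 0.0534 q [-0.54  0.2  -0.05  1.32 -0.    2.17]
shift cm [  0.27 -11.31  -9.19] turn deg [5.47 0.06 0.01]
shift cm [  0.27 -11.31  -9.19] turn deg [ 5.29 35.04  1.68]
```

{"name": "drive_tool", "arguments": {
  "plan": [
    [[0,-2.26,-1.84,1,7,0.3,0.5],[0.2,-2.26,-1.83,1,7,0.3,0.5],[0.45,-2.26,-1.79,1,7,0.3,0.5],[0.65,-2.26,-1.72,1,7,0.3,0.5],[0.85,-2.26,-1.62,1,7,0.3,0.5]]
  ]
}}

```text
clock: 6.75
tcp_pos: [0.5219, -0.0554, 0.2528]
orientation: [0.079, 0.875, 0.154, -0.453]
wrist_force: [1.3, -0.1, -2.2]
finger_gap: 0.0534
```

{"name": "drive_tool", "arguments": {
  "plan": [
    [[0,0,0,0,0,0,0.5],[0,0,0,0,0,0,0.5],[0,0,0,0,0,0,0.5],[0,0,0,0,0,0,0.5],[0,0,0,0,0,0,0.5]]
  ]
}}

```text
clock: 7.17
tcp_pos: [0.5238, -0.0583, 0.2543]
orientation: [0.081, 0.874, 0.153, -0.454]
wrist_force: [0.5, -0.4, -2.9]
finger_gap: 0.0534
```

```bash
python3 - <<'E'
from h import *
s=st(); m=mdir(-160.75); tip=np.array([.5825,-.0311,.1521])
togo(tip+.1*m,Rg(-160.75),s)
s=wpic("w8"); print(np.abs(s["qvel"]).max())
E
```

```text
t 7.17 tcp [ 0.5238 -0.0583  0.2543] F [ 0.5 -0.4 -2.9] gap 0.0534 q [-0.52 -0.16 -0.58  0.72  0.45  2.37]
shift cm [ 2.07 -0.62  0.58] turn deg [ 0.61 -0.04  0.31]
0.005334698851982944
```

View pics/w8.png

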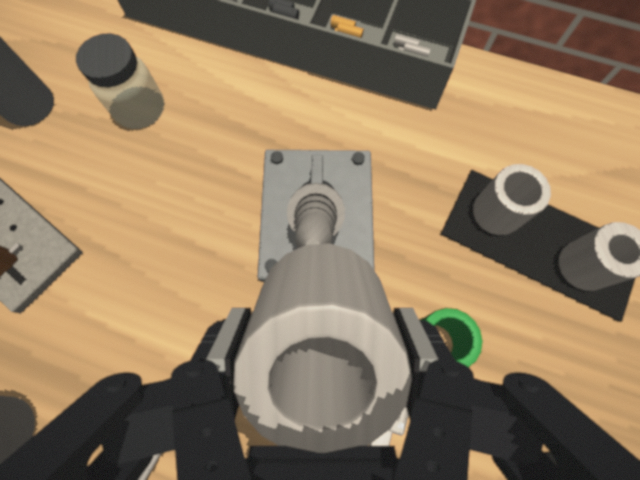

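```bash
python3 - <<'E'
from h import *
crop("pics/w8.png",225,230,200,230,2.6,"pics/w8c.png")
E
```

```text
(no output)
```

View pics/w8c.png

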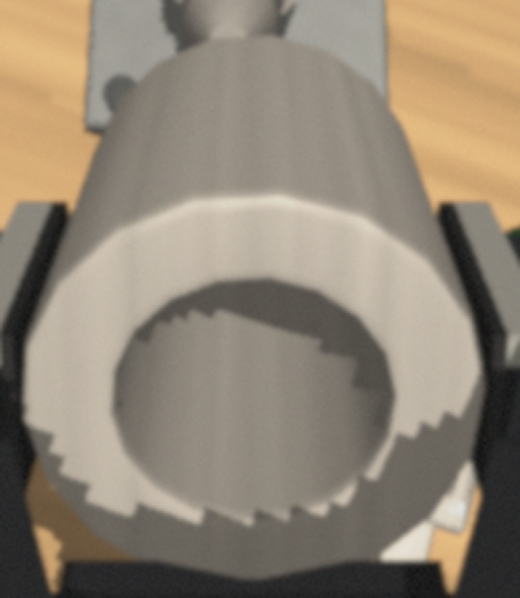

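```bash
cat > sfit.py <<'E'
from h import *
from scipy.optimize import least_squares
m=env.camera_model("wrist"); c=(m["camera_matrix"],np.linalg.inv(m["T_tool_cam"]))
def fit(U,f,bore=.032):
    a=np.linspace(0,2*np.pi,240,endpoint=False)
    def ring(p,h,d):
        Rr=R.from_euler('y',p[3]*10,degrees=True).as_matrix()
        loc=np.c_[0*a+h,d/2*np.cos(a),d/2*np.sin(a)]
        return proj(c,(Rr@loc.T).T+np.array(p[:3])*.01)   # p: top centre cm, pitch/10deg
    def res(p):
        o=ring(p,0,.054); b=ring(p,0,bore); k=ring(p,.06,.054); r=[]
        for key,(q,ax,fn) in dict(oL=(o,0,np.min),oR=(o,0,np.max),oT=(o,1,np.min),oB=(o,1,np.max),bL=(b,0,np.min),bR=(b,0,np.max),bT=(b,1,np.min),bB=(b,1,np.max),kT=(k,1,np.min)).items():
            if key in f: r.append(fn(q[:,ax])-U(f[key],ax))
        return r
    s=least_squares(res,[-4,0,0,0]); print("top centre cm",np.round(s.x[:3],3),"pitch deg",round(s.x[3]*10,2),"res",np.round(s.fun,2))
    return s.x
if __name__=="__main__":
    U=lambda v,ax:(225,230)[ax]+(v+.5)/2.6-.5
    f=dict(oL=24,oR=481,oT=194,oB=580,bL=112,bR=396,bT=277,bB=520,kT=38)
    fit(U,f)
    f.pop('bB'); f.pop('oB'); fit(U,f)
    # same sleeve before gripping w7
    U=lambda v,ax:(150,200)[ax]+(v+.5)/2.35-.5
    f=dict(oL=197,oR=614,oT=248,oB=595,bL=276,bR=534,bT=324,bB=543,kT=101); fit(U,f)
E
python3 sfit.py
```

```text
top centre cm [-3.72   0.043  0.16 ] pitch deg -0.35 res [-0.25  0.82 -0.93  2.46  2.01 -2.57  1.35 -2.36 -0.64]
top centre cm [-3.771  0.043  0.135] pitch deg -0.72 res [-0.65  1.21 -1.21  1.77 -2.34  1.31 -0.1 ]
top centre cm [-3.808  0.045  0.134] pitch deg 0.51 res [-0.49  0.26 -0.74  2.84  2.29 -2.06  1.18 -2.66 -0.75]
```

{"name": "drive_tool", "arguments": {
  "plan": [
    [[1.0,-0.3,0.3,0.6,0,0.3,0.5],[2.0,-0.3,0.3,0,0,0,0.5],[2.0,0,0,0,0,0,0.5],[1.0,0,0,0,0,0,0.5],[0,0,0,0,0,0,0.5]]
  ]
}}

```text
clock: 7.63
tcp_pos: [0.5481, -0.0411, 0.1981]
orientation: [0.076, 0.874, 0.15, -0.457]
wrist_force: [-0.6, 0.9, -3.0]
finger_gap: 0.0531
```

{"name": "drive_tool", "arguments": {
  "plan": [
    [[0,0,0,0,0,0,0.5],[0,0,0,0,0,0,0.5],[0,0,0,0,0,0,0.5],[0,0,0,0,0,0,0.5],[0,0,0,0,0,0,0.5]]
  ]
}}

```text
clock: 8.05
tcp_pos: [0.5481, -0.0417, 0.2009]
orientation: [0.077, 0.875, 0.149, -0.455]
wrist_force: [-0.4, -0.6, -2.8]
finger_gap: 0.0531
```

```bash
python3 - <<'E'
from h import *
s=st(); m=mdir(-160.75); tip=np.array([.5825,-.0311,.1521])
togo(tip+.03*m,Rg(-160.75),s)
s=wpic("w9"); print(np.abs(s["qvel"]).max())
im=env.read_camera("scene"); cv2.imwrite("pics/s9.png",im[:,:,::-1]); crop("pics/s9.png",220,180,130,150,4,"pics/s9c.png")
E
```

```text
t 8.05 tcp [ 0.5481 -0.0417  0.2009] F [-0.4 -0.6 -2.8] gap 0.0531 q [-0.45 -0.09 -0.67  0.54  0.42  2.45]
shift cm [ 3.06  0.13 -0.14] turn deg [-0.03 -0.03  0.07]
0.007245083786449025
```

View pics/w9.png

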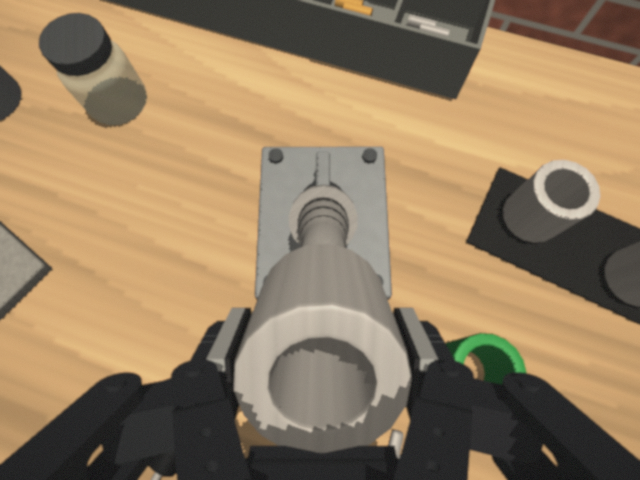

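View pics/s9c.png

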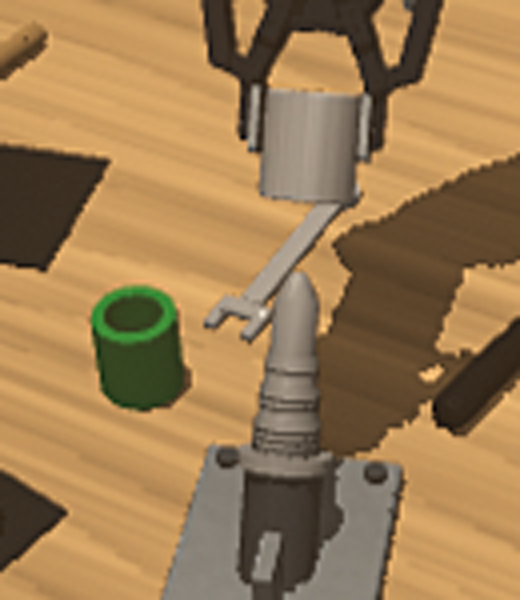

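```bash
python3 - <<'E'
from h import *
c=wcam("w9"); az=-160.75; o=np.array([.5825,-.0311,.1521])-.11*mdir(az); print(o)
im=cv2.imread("pics/w9.png"); k=6; x0,y0=270,140
im=cv2.resize(im[y0:y0+110,x0:x0+110],None,fx=k,fy=k,interpolation=cv2.INTER_CUBIC)
for h,d in [(.008,.054),(.008,.038),(.028,.038),(.046,.034),(.064,.030)]:
    q=((proj(c,mcirc(o,az,h,d))-[x0,y0]+.5)*k).astype(int); cv2.polylines(im,[q.reshape(-1,1,2)],True,(0,0,255),1)
cv2.imwrite("pics/w9o.png",im[:600])
E
```

```text
[ 0.64206579 -0.01029869  0.06199328]
```

View pics/w9o.png

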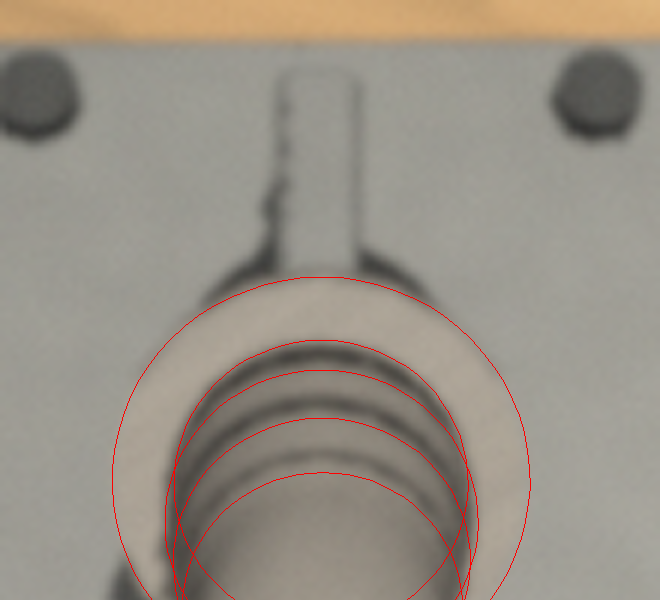

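{"name": "drive_tool", "arguments": {
  "plan": [
    [[0.5,0.1,-0.2,0,0,0,0.5],[1.5,0,0,0,0,0,0.5],[1.5,0,0,0,0,0,0.5],[1.0,0,0,0,0,0,0.5],[0.5,0,0,0,0,0,0.5]]
  ]
}}

```text
clock: 8.57
tcp_pos: [0.5768, -0.0317, 0.1587]
orientation: [0.076, 0.874, 0.149, -0.456]
wrist_force: [-0.9, -0.7, -3.0]
finger_gap: 0.0535
```

{"name": "drive_tool", "arguments": {
  "plan": [
    [[0,0,0,0,0,0,0.5],[0,0,0,0,0,0,0.5],[0,0,0,0,0,0,0.5],[0,0,0,0,0,0,0.5],[0,0,0,0,0,0,0.5]]
  ]
}}

```text
clock: 8.98
tcp_pos: [0.577, -0.0325, 0.161]
orientation: [0.077, 0.875, 0.149, -0.455]
wrist_force: [-0.8, -0.1, -2.2]
finger_gap: 0.0534
```

```bash
cat >> h.py <<'E'
O=np.array([.64207,-.0103,.062]); AZ=-160.75
def rel():
    s=env.get_state(); Rt=Rg(AZ); d=Rt.T@(s["tcp_pos"]-O)*1000
    F=Rs(s).T@(s["wrist_force"]-np.array([0,0,-2.9])); T=Rs(s).T@s["ft_torque"]
    print("t %.2f"%s["clock"],"TCP height on axis mm %.1f"%(-d[0]),"bottom %.1f"%(-d[0]-20),"off y,z mm",np.round(d[1:],2),"F tool (no weight)",np.round(F,1),"T",np.round(T,2),"gap",round(s["finger_gap"],4),"v",round(np.abs(s["qvel"]).max(),3)); togo(s["tcp_pos"],Rt,s)
E
python3 -c "
from h import *
rel()"
```

```text
t 8.98 TCP height on axis mm 120.5 bottom 100.5 off y,z mm [-0.51 -0.51] F tool (no weight) [-1.  -0.2  0.3] T [-0.02 -0.83  0.01] gap 0.0534 v 0.003
shift cm [0. 0. 0.] turn deg [-0.02 -0.04  0.08]
```

{"name": "drive_tool", "arguments": {
  "plan": [
    [[0.4,0.05,0,0,0,0,0.5],[0.8,0,0,0,0,0,0.5],[0.9,0,0,0,0,0,0.5],[0.5,0,0,0,0,0,0.5],[0.2,0,0,0,0,0,0.5]]
  ]
}}

```text
clock: 9.4
tcp_pos: [0.5918, -0.0267, 0.1356]
orientation: [0.076, 0.874, 0.15, -0.456]
wrist_force: [0.0, 0.2, -1.9]
finger_gap: 0.0533
```

{"name": "drive_tool", "arguments": {
  "plan": [
    [[0,0,0,0,0,0,0.5],[0,0,0,0,0,0,0.5],[0,0,0,0,0,0,0.5],[0,0,0,0,0,0,0.5],[0,0,0,0,0,0,0.5]]
  ]
}}

```text
clock: 9.82
tcp_pos: [0.5922, -0.0274, 0.1376]
orientation: [0.077, 0.874, 0.149, -0.455]
wrist_force: [-0.0, 0.6, -3.3]
finger_gap: 0.0537
```

```bash
python3 -c "
from h import *
rel()"
```

```text
t 9.82 TCP height on axis mm 92.2 bottom 72.2 off y,z mm [-0.29 -0.22] F tool (no weight) [ 0.4 -0.6  0.1] T [ 0.   -0.83 -0.  ] gap 0.0537 v 0.001
shift cm [0. 0. 0.] turn deg [-0.03 -0.01  0.11]
```

{"name": "drive_tool", "arguments": {
  "plan": [
    [[0.2,0.03,0,0,0,0,0.5],[0.2,0,0,0,0,0,0.5],[0.2,0,0,0,0,0,0.5],[0.2,0,0,0,0,0,0.5],[0,0,0,0,0,0,0.5]]
  ]
}}

```text
clock: 10.23
tcp_pos: [0.5964, -0.0259, 0.1302]
orientation: [0.076, 0.874, 0.149, -0.456]
wrist_force: [-1.2, -0.2, -3.5]
finger_gap: 0.0536
```

```bash
python3 -c "
from h import *
rel()"
```

```text
t 10.23 TCP height on axis mm 83.6 bottom 63.6 off y,z mm [-0.32  0.37] F tool (no weight) [-0.2 -0.2  1.3] T [ 0.05 -0.85 -0.04] gap 0.0536 v 0.01
shift cm [0. 0. 0.] turn deg [-0.04  0.04  0.15]
```

{"name": "drive_tool", "arguments": {
  "plan": [
    [[0.2,0.03,0,0,0,-0.1,0.5],[0.2,0,0,0,0,0,0.5],[0.2,0,0,0,0,0,0.5],[0.2,0,0,0,0,0,0.5],[0,0,0,0,0,0,0.5]]
  ]
}}

```text
clock: 10.65
tcp_pos: [0.6009, -0.0247, 0.1237]
orientation: [0.076, 0.874, 0.15, -0.456]
wrist_force: [0.3, -0.6, -1.7]
finger_gap: 0.0535
```

```bash
python3 -c "
from h import *
rel()"
```

```text
t 10.65 TCP height on axis mm 75.6 bottom 55.6 off y,z mm [0.02 0.32] F tool (no weight) [-0.9  0.7 -0.8] T [-0.01 -0.87 -0.03] gap 0.0535 v 0.008
shift cm [0. 0. 0.] turn deg [-0.05  0.04  0.24]
```

{"name": "drive_tool", "arguments": {
  "plan": [
    [[0.15,0,0,0,0,0.2,0.5],[0.15,0,0,0,0,0,0.5],[0.15,0,0,0,0,0,0.5],[0.15,0,0,0,0,0,0.5],[0,0,0,0,0,0,0.5]]
  ]
}}

```text
clock: 11.07
tcp_pos: [0.6042, -0.0236, 0.119]
orientation: [0.077, 0.874, 0.148, -0.456]
wrist_force: [-0.3, -0.0, -2.6]
finger_gap: 0.0537
```

```bash
python3 -c "
from h import *
rel()"
```

```text
t 11.07 TCP height on axis mm 69.7 bottom 49.7 off y,z mm [0.03 0.23] F tool (no weight) [-0.4 -0.1  0. ] T [-0.   -0.83 -0.01] gap 0.0537 v 0.007
shift cm [0. 0. 0.] turn deg [-0.04  0.03  0.04]
```

{"name": "drive_tool", "arguments": {
  "plan": [
    [[0.1,0,0,0,0,0,0.5],[0.1,0,0,0,0,0,0.5],[0.1,0,0,0,0,0,0.5],[0,0,0,0,0,0,0.5],[0,0,0,0,0,0,0.5]]
  ]
}}

```text
clock: 11.48
tcp_pos: [0.6058, -0.0231, 0.1167]
orientation: [0.077, 0.874, 0.148, -0.455]
wrist_force: [0.3, 0.1, -2.3]
finger_gap: 0.0536
```

```bash
python3 -c "
from h import *
rel()"
```

```text
t 11.48 TCP height on axis mm 66.9 bottom 46.9 off y,z mm [0.09 0.12] F tool (no weight) [-0.3  0.1 -0.6] T [ 0.02 -0.86  0.03] gap 0.0536 v 0.002
shift cm [0. 0. 0.] turn deg [-0.04  0.02  0.03]
```

{"name": "drive_tool", "arguments": {
  "plan": [
    [[0.1,0,0,0,0,0,0.5],[0.1,0,0,0,0,0,0.5],[0,0,0,0,0,0,0.5],[0,0,0,0,0,0,0.5],[0,0,0,0,0,0,0.5]]
  ]
}}

```text
clock: 11.9
tcp_pos: [0.6067, -0.0224, 0.1153]
orientation: [0.077, 0.874, 0.149, -0.455]
wrist_force: [-6.0, 0.0, 2.3]
finger_gap: 0.0536
```

```bash
python3 -c "
from h import *
rel()"
```

```text
t 11.90 TCP height on axis mm 65.1 bottom 45.1 off y,z mm [-0.26  0.04] F tool (no weight) [-7.5 -2.   1.7] T [-0.03 -0.97 -0.55] gap 0.0536 v 0.003
shift cm [0. 0. 0.] turn deg [-0.03  0.01  0.06]
```

{"name": "drive_tool", "arguments": {
  "plan": [
    [[0,-0.05,0,0,0,0,0.5],[0,-0.03,0,0,0,0,0.5],[0,0,0,0,0,0,0.5],[0,0,0,0,0,0,0.5],[0,0,0,0,0,0,0.5]]
  ]
}}

```text
clock: 12.32
tcp_pos: [0.6066, -0.0221, 0.1152]
orientation: [0.077, 0.874, 0.148, -0.455]
wrist_force: [-5.7, -1.2, 2.1]
finger_gap: 0.0534
```

```bash
python3 -c "
from h import *
rel(); wpic('w10'); crop('pics/w10.png',150,150,340,310,2.3,'pics/w10c.png')"
```

```text
t 12.32 TCP height on axis mm 65.0 bottom 45.0 off y,z mm [-0.52  0.05] F tool (no weight) [-7.4 -0.7  1.9] T [ 0.01 -1.11 -0.16] gap 0.0534 v 0.002
shift cm [0. 0. 0.] turn deg [-0.04  0.02  0.01]
```

View pics/w10c.png

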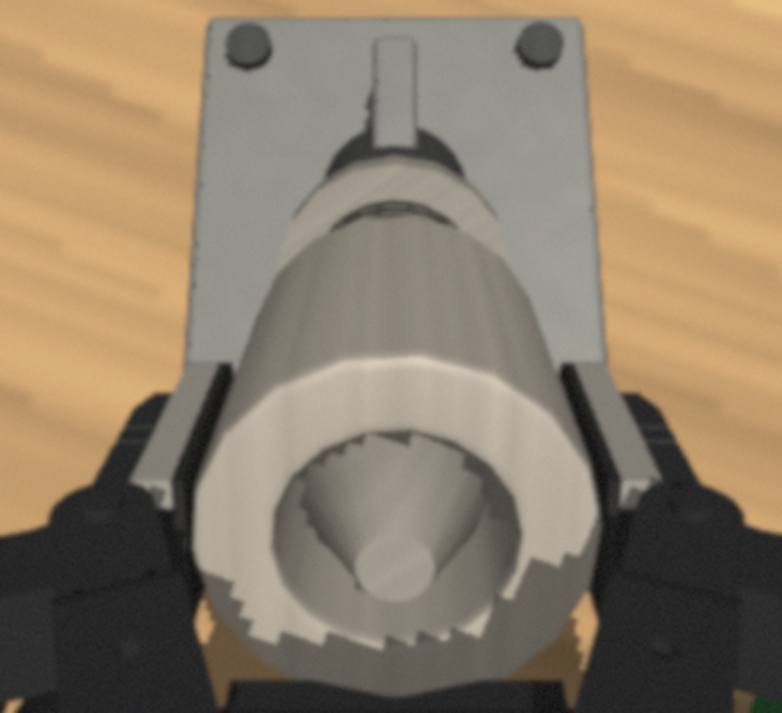

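{"name": "drive_tool", "arguments": {
  "plan": [
    [[0,-0.02,0.05,0,0,0,0.5],[0,0,0.03,0,0,0,0.5],[0,0,0,0,0,0,0.5],[0,0,0,0,0,0,0.5],[0,0,0,0,0,0,0.5]]
  ]
}}

```text
clock: 12.78
tcp_pos: [0.6064, -0.0221, 0.1151]
orientation: [0.077, 0.875, 0.148, -0.455]
wrist_force: [-1.6, -1.0, 1.1]
finger_gap: 0.0535
```

```bash
python3 -c "
from h import *
rel()"
```

```text
t 12.78 TCP height on axis mm 65.0 bottom 45.0 off y,z mm [-0.65  0.34] F tool (no weight) [-4.3  0.5 -0.8] T [ 0.   -0.63 -0.02] gap 0.0535 v 0.003
shift cm [0. 0. 0.] turn deg [-0.01 -0.03  0.01]
```

{"name": "drive_tool", "arguments": {
  "plan": [
    [[0.05,0,-0.03,0,0,0,0.5],[0.05,0,0,0,0,0,0.5],[0,0,0,0,0,0,0.5],[0,0,0,0,0,0,0.5],[0,0,0,0,0,0,0.5]]
  ]
}}

```text
clock: 13.2
tcp_pos: [0.6067, -0.022, 0.1149]
orientation: [0.077, 0.875, 0.148, -0.455]
wrist_force: [-10.3, -2.0, 9.6]
finger_gap: 0.0536
```

```bash
python3 -c "
from h import *
rel()"
```

```text
t 13.20 TCP height on axis mm 64.7 bottom 44.7 off y,z mm [-0.62  0.16] F tool (no weight) [-16.2  -1.5   1.3] T [-0.07 -1.09 -0.27] gap 0.0536 v 0.002
shift cm [0. 0. 0.] turn deg [-0.04 -0.02 -0.02]
```

{"name": "drive_tool", "arguments": {
  "plan": [
    [[-0.05,0,0,0,0,0,0.5],[-0.05,0,0,0,0,0,0.5],[0,0,0,0,0,0,0.5],[0,0,0,0,0,0,0.5],[0,0,0,0,0,0,0.5]]
  ]
}}

```text
clock: 13.62
tcp_pos: [0.6063, -0.022, 0.1149]
orientation: [0.077, 0.874, 0.148, -0.455]
wrist_force: [-2.2, -0.7, 1.1]
finger_gap: 0.0534
```

```bash
python3 -c "
from h import *
rel()"
```

```text
t 13.62 TCP height on axis mm 64.9 bottom 44.9 off y,z mm [-0.77  0.46] F tool (no weight) [-4.7 -0.  -0.4] T [-0.01 -0.72  0.01] gap 0.0534 v 0.002
shift cm [0. 0. 0.] turn deg [-0.03  0.01  0.02]
```

Centred, with a gentle 4.7 N push. Letting go.

{"name": "drive_tool", "arguments": {
  "plan": [
    [[0,0,0,0,0,0,0.7],[0,0,0,0,0,0,0.8],[0,0,0,0,0,0,0.9],[0,0,0,0,0,0,1],[0,0,0,0,0,0,1]]
  ]
}}

```text
clock: 14.03
tcp_pos: [0.6062, -0.0219, 0.1149]
orientation: [0.077, 0.874, 0.148, -0.455]
wrist_force: [-0.4, 0.2, -0.7]
finger_gap: 0.0854
```

```bash
python3 -c "
from h import *
rel(); wpic('w11'); crop('pics/w11.png',150,150,340,310,2.3,'pics/w11c.png')"
```

```text
t 14.03 TCP height on axis mm 64.9 bottom 44.9 off y,z mm [-0.91  0.53] F tool (no weight) [-2.  -0.3 -1. ] T [ 0.   -0.49 -0.02] gap 0.0854 v 0.001
shift cm [0. 0. 0.] turn deg [-0.03  0.02  0.03]
```

View pics/w11c.png

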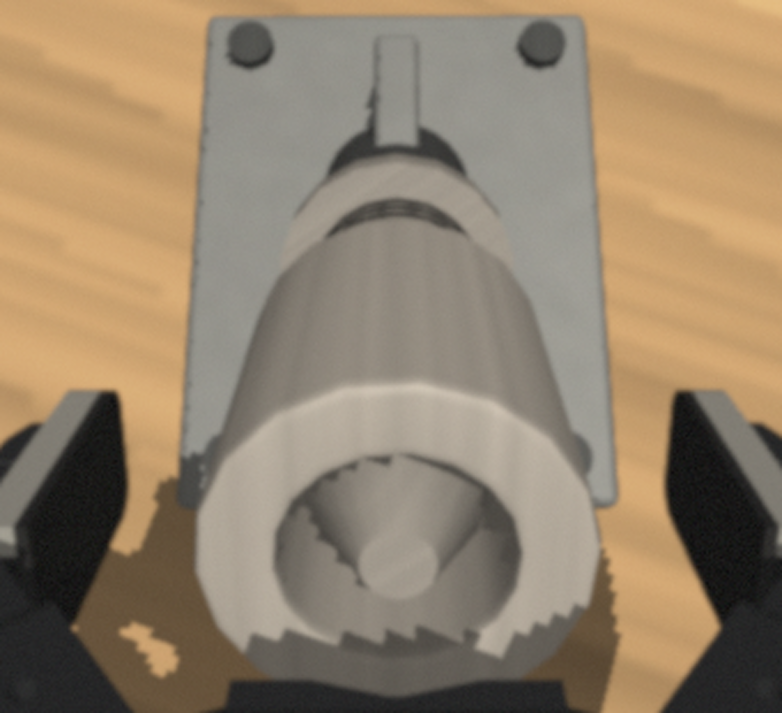

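{"name": "drive_tool", "arguments": {
  "plan": [
    [[-0.5,0,0,0,0,0,1],[-2,0,0,0,0,0,1],[-3,0,0,0,0,0,1],[-3,0,0,0,0,0,1],[-3,0,0,0,0,0,1]]
  ]
}}

```text
clock: 14.5
tcp_pos: [0.5428, -0.0435, 0.2101]
orientation: [0.077, 0.874, 0.149, -0.456]
wrist_force: [0.3, -0.1, 0.0]
finger_gap: 0.0854
```

```bash
python3 - <<'E'
from h import *
s=st(); wpic("w12"); im=env.read_camera("scene"); cv2.imwrite("pics/s12.png",im[:,:,::-1]); crop("pics/s12.png",220,180,130,150,4,"pics/s12c.png")
togo([.52,.2,.26],Rd(-70.75),s)
E
```

```text
t 14.5 tcp [ 0.5428 -0.0435  0.2101] F [ 0.3 -0.1  0. ] gap 0.0854 q [-0.46 -0.11 -0.65  0.57  0.42  2.44]
shift cm [ -0.7  -23.74  -7.67] turn deg [ -0.   -34.96   0.07]
```

View pics/w12.png

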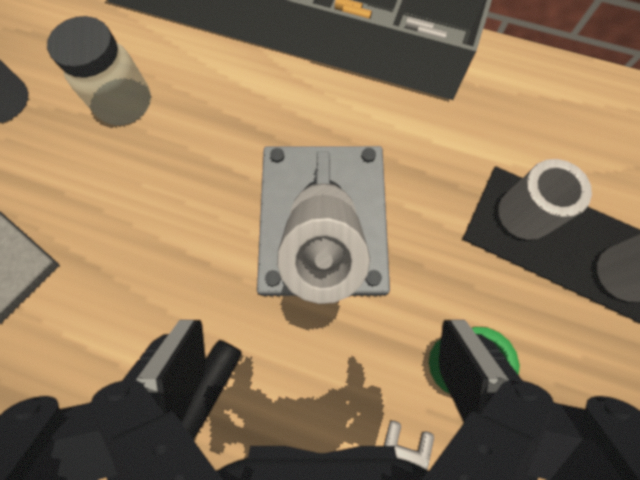

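View pics/s12c.png

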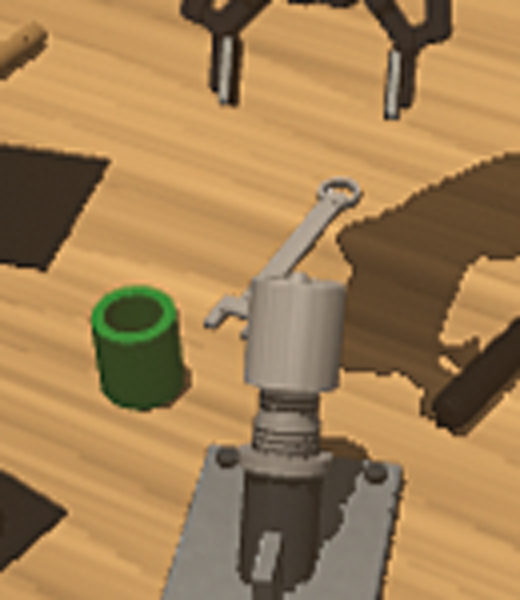

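```bash
python3 - <<'E'
from h import *
t=cam("top"); s=cam("scene")
print("can top", onz(t,(173.5,170),.17), "scene",onz(s,(468,344),.17), tri([t,s],[(173.5,170),(468,344)]))
c=np.array([.5226,.3119]); ya=np.radians(71.67); y=np.array([np.cos(ya),np.sin(ya)]); x=np.array([np.sin(ya),-np.cos(ya)])
can=onz(t,(173.5,170),.17)[:2]
print("can in scale frame",(can-c)@x,(can-c)@y)
for p in [onz(t,(160+425/8,200+318/8),.054)]: print("marker in scale",(p[:2]-c)@x,(p[:2]-c)@y)
for p in [(402,237),(318,209),(242,151)]:
    q=onz(t,(160+p[0]/8,200+p[1]/8),.014)[:2]; print("dot",(q-c)@x,(q-c)@y)
az=-160.75
for h in (.046,.064,.028): print(h,proj(s,mcirc(O,az,h,.034)).mean(0), "in crop",(proj(s,mcirc(O,az,h,.034)).mean(0)-[220,180])*4)
E
```

```text
can top [0.6754366  0.36870255 0.17      ] scene [0.683142   0.37442449 0.17      ] (array([0.67717688, 0.37272492, 0.16215746]), np.float64(0.0026273621349894903))
can in scale frame 0.12721800985832335 0.10198595630009395
marker in scale -0.011399004312045458 -0.045706387908660585
dot 0.01703110847199158 -0.01765994441652189
dot 0.01635442043208416 0.01621304922265903
dot 0.027505309909228816 0.051468036116790836
0.046 [291.83604676 275.39747562] in crop [287.34418702 381.58990247]
0.064 [292.4396448  267.50197062] in crop [289.75857918 350.0078825 ]
0.028 [291.23432358 283.26845586] in crop [284.9372943  413.07382345]
```

{"name": "drive_tool", "arguments": {
  "plan": [
    [[-2,-2.5,0,0,-7,0,1],[-0.5,-3.8,0,0,-7,0,1],[0,-3.8,0,0,-7,0,1],[0,-3.8,0,0,-7,0,0.8],[0,-3.8,0,0,-7,0,0.7]]
  ]
}}

```text
clock: 15.02
tcp_pos: [0.4725, 0.1202, 0.232]
orientation: [-0.119, -0.697, -0.117, 0.698]
wrist_force: [0.9, -0.5, 0.3]
finger_gap: 0.0638
```

```bash
python3 - <<'E'
from h import *
s=st(); togo([.51,.285,.18],Rd(-18.3),s)
E
```

```text
t 15.02 tcp [0.4725 0.1202 0.232 ] F [ 0.9 -0.5  0.3] gap 0.0638 q [ 0.09  0.14 -0.17  1.26 -0.    2.89]
shift cm [  5.15 -14.34  -8.97] turn deg [-52.49   0.14  -0.09]
```

{"name": "drive_tool", "arguments": {
  "plan": [
    [[0.6,-2.54,-1.59,-7,0,0,0.7],[0.6,-2.33,-1.89,-7,0,0,0.7],[0.6,-2.08,-2.16,-7,0,0,0.7],[0.6,-1.81,-2.4,-7,0,0,0.7],[0.6,-1.5,-2.6,-7,0,0,0.7]]
  ]
}}

```text
clock: 15.43
tcp_pos: [0.5058, 0.267, 0.1991]
orientation: [-0.324, -0.628, -0.325, 0.629]
wrist_force: [0.9, 0.4, -0.0]
finger_gap: 0.0597
```

{"name": "drive_tool", "arguments": {
  "plan": [
    [[0.6,-0.4,-0.8,-7,0,0,0.7],[0.6,-0.2,-0.6,-7,0,0,0.7],[0.4,0,-0.3,-3,0,0,0.7],[0,0,0,0,0,0,0.7],[0,0,0,0,0,0,0.7]]
  ]
}}

```text
clock: 15.85
tcp_pos: [0.5091, 0.2831, 0.1834]
orientation: [-0.411, -0.575, -0.412, 0.576]
wrist_force: [-0.1, -0.7, -0.3]
finger_gap: 0.0596
```

```bash
python3 - <<'E'
from h import *
s=st(); togo([.51,.285,.18],Rd(-18.3),s); print(np.abs(s["qvel"]).max())
wpic("w13"); st()
E
```

```text
t 15.85 tcp [0.5091 0.2831 0.1834] F [-0.1 -0.7 -0.3] gap 0.0596 q [ 0.37  0.35 -0.03  1.2   0.    2.27]
shift cm [ 0.34  0.03 -0.21] turn deg [-0.54  0.03  0.1 ]
0.01479612313998384
t 15.9 tcp [0.5093 0.2829 0.1838] F [0.5 0.7 0.3] gap 0.0598 q [ 0.37  0.35 -0.03  1.2   0.    2.27]
```

View pics/w13.png

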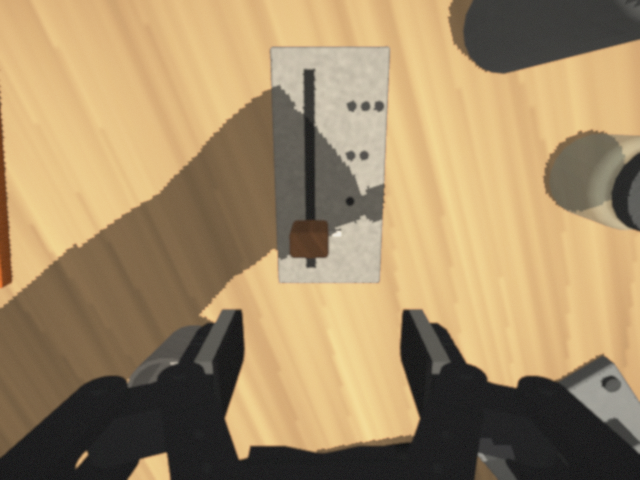

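```bash
python3 - <<'E'
from h import *
crop("pics/w13.png",260,40,140,250,2.4,"pics/w13a.png")
crop("pics/w13.png",265,85,130,190,3.15,"pics/w13c.png")
E
```

```text
(no output)
```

View pics/w13c.png

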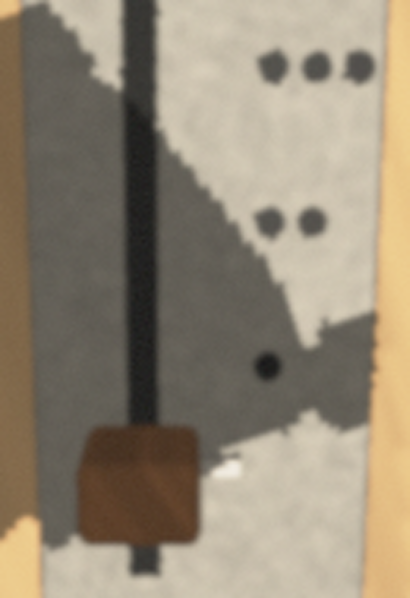

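```bash
cat > mk.py <<'E'
from h import *
def run(name,U,dots,foot,topc,ptr):
    c=wcam(name)
    D=[onz(c,U(*p),.014)[:2] for p in dots]
    y=D[2]-D[0]; print("dot span",np.linalg.norm(y),"az",np.degrees(np.arctan2(y[1],y[0]))); y/=np.linalg.norm(y); x=np.array([y[1],-y[0]])
    print("dots y",[(d-D[0])@y+.04 for d in D])
    f=onz(c,U(*foot),.014)[:2]; print("foot front -> joint",(f-D[0])@y+.04-.01)
    p=onz(c,U(*ptr),.017)[:2]; print("pointer joint",(p-D[0])@y+.04)
    t=onz(c,U(*topc),.054)[:2]; print("top centre",t,"joint",(t-D[0])@y+.04,"x rel dots",(t-D[0])@x)
    return D,t,y,x
E
python3 - <<'E'
from mk import *
U=lambda u,v:(265+(u+.5)/3.15-.5,85+(v+.5)/3.15-.5)
D,t,y,x=run("w13",U,[(267,366),(270,221),(273,67)],(143,427),(139,505),(228,467))
s=st(); az=np.degrees(np.arctan2(y[1],y[0]))
togo([t[0],t[1],.12],Rd(az-90),s)
togo([t[0],t[1],.03],Rd(az-90),s)
E
```

```text
dot span 0.06990446833490899 az 71.19353905949352
dots y [np.float64(0.04), np.float64(0.07510421285762563), np.float64(0.109904468334909)]
foot front -> joint 0.014515655616636177
pointer joint 0.014915650746100628
top centre [0.49735022 0.27847503] joint 0.016400008820791224 x rel dots -0.030689516729451072
t 15.9 tcp [0.5093 0.2829 0.1838] F [0.5 0.7 0.3] gap 0.0598 q [ 0.37  0.35 -0.03  1.2   0.    2.27]
shift cm [ 6.39 -0.98  0.81] turn deg [-0.05  0.    0.07]
shift cm [15.39 -0.97  0.81] turn deg [-0.05  0.    0.07]
```

{"name": "drive_tool", "arguments": {
  "plan": [
    [[1.5,-0.5,0.4,0,0,0,0.7],[2.5,-0.45,0.35,0,0,0,0.7],[2.5,0,0,0,0,0,0.7],[2.5,0,0,0,0,0,0.7],[1.5,0,0,0,0,0,0.7]]
  ]
}}

```text
clock: 16.32
tcp_pos: [0.497, 0.2781, 0.0773]
orientation: [-0.411, -0.575, -0.412, 0.576]
wrist_force: [-1.2, -0.9, 0.8]
finger_gap: 0.0599
```

{"name": "drive_tool", "arguments": {
  "plan": [
    [[0,0,0,0,0,0,0.7],[0,0,0,0,0,0,0.7],[0,0,0,0,0,0,0.7],[0,0,0,0,0,0,0.7],[0,0,0,0,0,0,0.7]]
  ]
}}

```text
clock: 16.73
tcp_pos: [0.4992, 0.2794, 0.0807]
orientation: [0.412, 0.576, 0.412, -0.574]
wrist_force: [-0.1, -1.0, -0.6]
finger_gap: 0.0595
```

```bash
python3 - <<'E'
from h import *
s=st(); togo([.4970,.2772,.022],Rd(71.2-90),s); wpic("w14")
E
```

```text
t 16.73 tcp [0.4992 0.2794 0.0807] F [-0.1 -1.  -0.6] gap 0.0595 q [ 0.37  0.39 -0.22  0.95  0.    2.27]
shift cm [ 5.87 -0.14  0.29] turn deg [ 0.02 -0.13 -0.09]
```

View pics/w14.png

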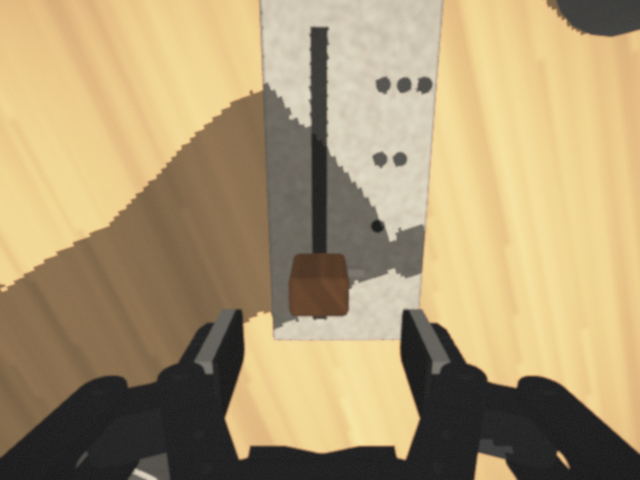

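{"name": "drive_tool", "arguments": {
  "plan": [
    [[1.0,-0.1,0.25,0,0,0,0.7],[1.8,0,0,0,0,0,0.7],[1.6,0,0,0,0,0,0.7],[1.0,0,0,0,0,0,0.7],[0.4,0,0,0,0,0,0.7]]
  ]
}}

```text
clock: 17.2
tcp_pos: [0.4947, 0.2764, 0.0191]
orientation: [-0.411, -0.574, -0.412, 0.576]
wrist_force: [-0.2, 0.2, -0.3]
finger_gap: 0.0597
```

{"name": "drive_tool", "arguments": {
  "plan": [
    [[0,0,0,0,0,0,0.7],[0,0,0,0,0,0,0.7],[0,0,0,0,0,0,0.7],[0,0,0,0,0,0,0.7],[0,0,0,0,0,0,0.7]]
  ]
}}

```text
clock: 17.62
tcp_pos: [0.4968, 0.2773, 0.0219]
orientation: [0.412, 0.575, 0.412, -0.574]
wrist_force: [0.6, 0.1, -0.3]
finger_gap: 0.0598
```

```bash
python3 - <<'E'
from h import *
s=st(); togo([.4970,.2772,.022],Rd(71.2-90),s); wpic("w15")
E
```

```text
t 17.62 tcp [0.4968 0.2773 0.0219] F [ 0.6  0.1 -0.3] gap 0.0598 q [ 0.37  0.45 -0.3   0.82  0.    2.27]
shift cm [-0.01  0.02  0.  ] turn deg [ 0.04 -0.07 -0.02]
```

View pics/w15.png

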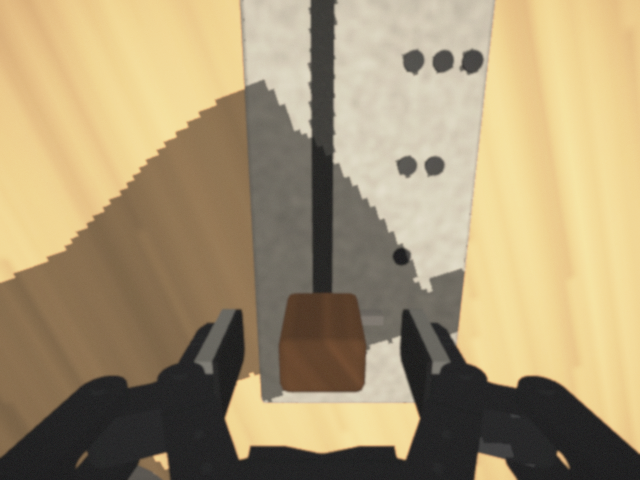

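Centred on the block. Closing gently.

{"name": "drive_tool", "arguments": {
  "plan": [
    [[0,0,0,0,0,0,0.25],[0,0,0,0,0,0,0.25],[0,0,0,0,0,0,0.25],[0,0,0,0,0,0,0.25],[0,0,0,0,0,0,0.25]]
  ],
  "squeeze": 25
}}

```text
clock: 18.08
tcp_pos: [0.4968, 0.2771, 0.0215]
orientation: [0.412, 0.575, 0.412, -0.575]
wrist_force: [0.8, -1.0, 2.8]
finger_gap: 0.0278
```

```bash
python3 - <<'E'
from mk import *
s=st(); wpic("w16"); crop("pics/w16.png",230,30,280,400,1.48,"pics/w16c.png")
E
```

```text
t 18.08 tcp [0.4968 0.2771 0.0215] F [ 0.8 -1.   2.8] gap 0.0278 q [ 0.37  0.45 -0.3   0.82  0.    2.27]
```

View pics/w16.png

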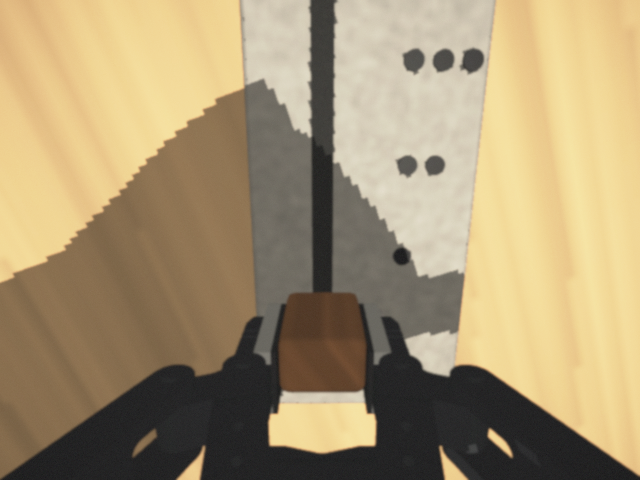

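```bash
python3 - <<'E'
from mk import *
run("w15",lambda u,v:(u,v),[(401,256),(406,166),(413.5,62)],(322,293),(323,363),(372,321))
s=st(); y=np.array([np.cos(np.radians(71.2)),np.sin(np.radians(71.2)),0]); togo(s["tcp_pos"]+.06*y,Rs(s),s)
E
```

```text
dot span 0.06968831486641619 az 71.08123239314895
dots y [np.float64(0.04), np.float64(0.0747769898969864), np.float64(0.1096883148664162)]
foot front -> joint 0.014194834363428428
pointer joint 0.013251440084619516
top centre [0.4976528  0.28018523] joint 0.01807085043530124 x rel dots -0.030685285177678615
t 18.13 tcp [0.4968 0.2771 0.0215] F [ 2.1 -0.3  3.2] gap 0.0276 q [ 0.37  0.45 -0.3   0.82  0.    2.27]
shift cm [ 0.01  0.   -6.  ] turn deg [0. 0. 0.]
```

{"name": "drive_tool", "arguments": {
  "plan": [
    [[0,0,-0.8,0,0,0,0.25],[0,0,-1.5,0,0,0,0.25],[0,0,-1.5,0,0,0,0.25],[0,0,-1.5,0,0,0,0.25],[0,0,-0.7,0,0,0,0.25]]
  ]
}}

```text
clock: 18.55
tcp_pos: [0.5166, 0.3355, 0.0215]
orientation: [0.412, 0.575, 0.412, -0.574]
wrist_force: [2.1, -2.6, 5.2]
finger_gap: 0.0276
```

{"name": "drive_tool", "arguments": {
  "plan": [
    [[0,0,0,0,0,0,0.25],[0,0,0,0,0,0,0.25],[0,0,0,0,0,0,0.25],[0,0,0,0,0,0,0.25],[0,0,0,0,0,0,0.25]]
  ]
}}

```text
clock: 18.97
tcp_pos: [0.516, 0.3335, 0.0215]
orientation: [0.411, 0.575, 0.412, -0.575]
wrist_force: [3.4, -0.2, 3.6]
finger_gap: 0.028
```

```bash
python3 - <<'E'
from mk import *
s=st(); y=np.array([np.cos(np.radians(71.2)),np.sin(np.radians(71.2))]); print("moved along",(s["tcp_pos"][:2]-[.4968,.2771])@y, "across",(s["tcp_pos"][:2]-[.4968,.2771])@[y[1],-y[0]])
wpic("w17")
E
```

```text
t 18.97 tcp [0.516  0.3335 0.0215] F [ 3.4 -0.2  3.6] gap 0.028 q [ 0.44  0.52 -0.17  0.87  0.    2.34]
moved along 0.059602949532964654 across -4.890052350955798e-05
```

View pics/w17.png

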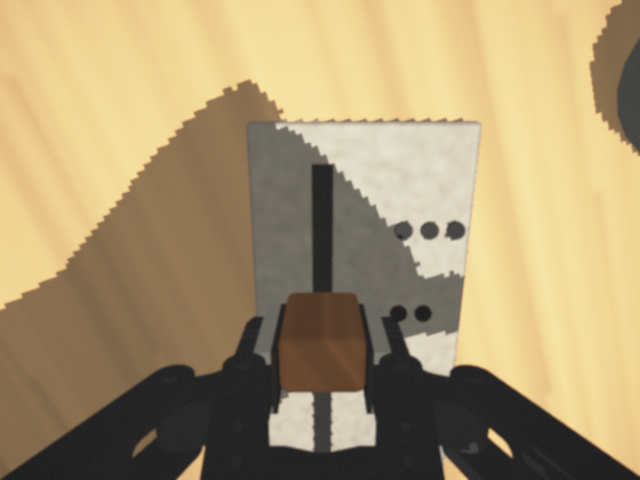

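```bash
python3 - <<'E'
from mk import *
c=wcam("w17"); p=lambda u,v,z=.014:onz(c,(u,v),z)[:2]
d2=p(398,313.5); d3=p(403.5,230.5); y=(d3-d2); print(np.linalg.norm(y)); y/=np.linalg.norm(y)
print("foot joint",(p(322,293)-d2)@y+.075-.01)
for z in (.014,.016,.018,.02): print("pointer",z,(p(372,321,z)-d2)@y+.075)
E
```

```text
0.03512936155436264
foot joint 0.07402290091501883
pointer 0.014 0.07156119422037131
pointer 0.016 0.07261417610214276
pointer 0.018 0.07366715798391416
pointer 0.02 0.0747201398656856
```

{"name": "drive_tool", "arguments": {
  "plan": [
    [[0,0,-0.1,0,0,0,0.25],[0,0,0,0,0,0,0.25],[0,0,0,0,0,0,0.25],[0,0,0,0,0,0,0.25],[0,0,0,0,0,0,0.25]]
  ]
}}

```text
clock: 19.43
tcp_pos: [0.5161, 0.334, 0.0214]
orientation: [-0.412, -0.575, -0.411, 0.575]
wrist_force: [2.4, -2.8, 4.6]
finger_gap: 0.0277
```

```bash
python3 - <<'E'
from mk import *
s=st(); y=np.array([np.cos(np.radians(71.2)),np.sin(np.radians(71.2))]); print("moved along",(s["tcp_pos"][:2]-[.4968,.2771])@y, "across",(s["tcp_pos"][:2]-[.4968,.2771])@[y[1],-y[0]])
E
```

```text
t 19.43 tcp [0.5161 0.334  0.0214] F [ 2.4 -2.8  4.6] gap 0.0277 q [ 0.44  0.52 -0.17  0.88 -0.    2.34]
moved along 0.060105873582439906 across -8.906205474013183e-05
```

{"name": "drive_tool", "arguments": {
  "plan": [
    [[0,0,-0.07,0,0,0,0.25],[0,0,0,0,0,0,0.25],[0,0,0,0,0,0,0.25],[0,0,0,0,0,0,0.25],[0,0,0,0,0,0,0.25]]
  ]
}}

```text
clock: 19.85
tcp_pos: [0.5163, 0.3346, 0.0215]
orientation: [-0.412, -0.575, -0.411, 0.575]
wrist_force: [2.9, -1.8, 5.8]
finger_gap: 0.0278
```

{"name": "drive_tool", "arguments": {
  "plan": [
    [[0,0,0,0,0,0,0.5],[0,0,0,0,0,0,0.6],[0,0,0,0,0,0,0.7],[0,0,0,0,0,0,0.7],[0,0,0,0,0,0,0.7]]
  ]
}}

```text
clock: 20.27
tcp_pos: [0.5153, 0.3353, 0.0206]
orientation: [-0.411, -0.574, -0.412, 0.575]
wrist_force: [-0.2, -0.8, -0.2]
finger_gap: 0.0596
```

{"name": "drive_tool", "arguments": {
  "plan": [
    [[-1,0,0,0,0,0,0.7],[-2,0,0,0,0,0,0.7],[-3,0,0,0,0,0,0.7],[-4,0,0,0,0,0,0.7],[-4,0,0,0,0,0,0.7]]
  ]
}}

```text
clock: 20.68
tcp_pos: [0.5151, 0.335, 0.1625]
orientation: [-0.411, -0.574, -0.412, 0.576]
wrist_force: [0.8, 1.5, 1.0]
finger_gap: 0.0597
```

{"name": "drive_tool", "arguments": {
  "plan": [
    [[0,0,0,0,0,0,0.7],[0,0,0,0,0,0,0.7],[0,0,0,0,0,0,0.7],[0,0,0,0,0,0,0.7],[0,0,0,0,0,0,0.7]]
  ]
}}

```text
clock: 21.1
tcp_pos: [0.515, 0.3349, 0.1594]
orientation: [-0.411, -0.574, -0.412, 0.576]
wrist_force: [0.4, -1.1, -0.1]
finger_gap: 0.0595
```

```bash
python3 - <<'E'
from h import *
st(); wpic("w18"); crop("pics/w18.png",250,100,160,190,3.1,"pics/w18c.png")
E
```

```text
t 21.1 tcp [0.515  0.3349 0.1594] F [ 0.4 -1.1 -0.1] gap 0.0595 q [0.45 0.42 0.02 1.18 0.   2.34]
```

View pics/w18c.png

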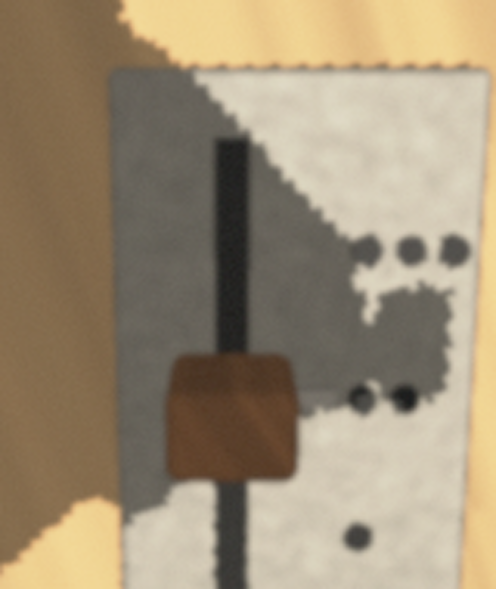

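```bash
python3 - <<'E'
from mk import *
U=lambda u,v:(250+(u+.5)/3.1-.5,100+(v+.5)/3.1-.5)
run("w18",U,[(358,537),(362,398),(368,250)],(232,354),(231,434),(322,397))
c=wcam("w18")
for n in ("scene","top"):
    im=env.read_camera(n); cv2.imwrite(f"pics/{n}f.png",im[:,:,::-1])
E
```

```text
dot span 0.07022566265872517 az 71.2152228623473
dots y [np.float64(0.04), np.float64(0.07526361832577425), np.float64(0.11022566265872516)]
foot front -> joint 0.07590642299240051
pointer joint 0.07629790576056913
top centre [0.51674544 0.3370643 ] joint 0.07822356410929994 x rel dots -0.03141185772891834
```

View pics/scenef.png

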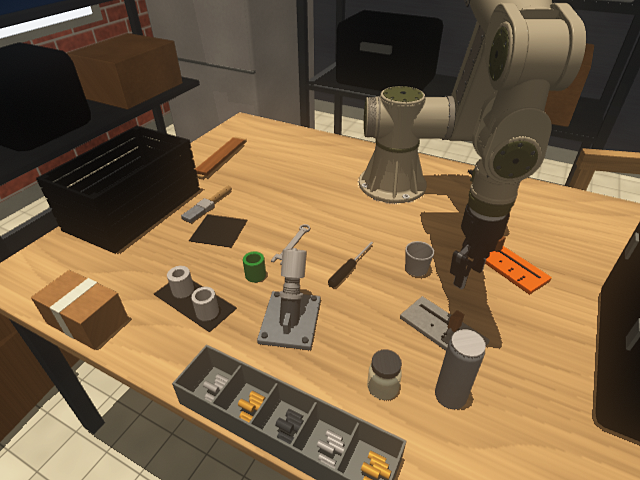

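View pics/topf.png

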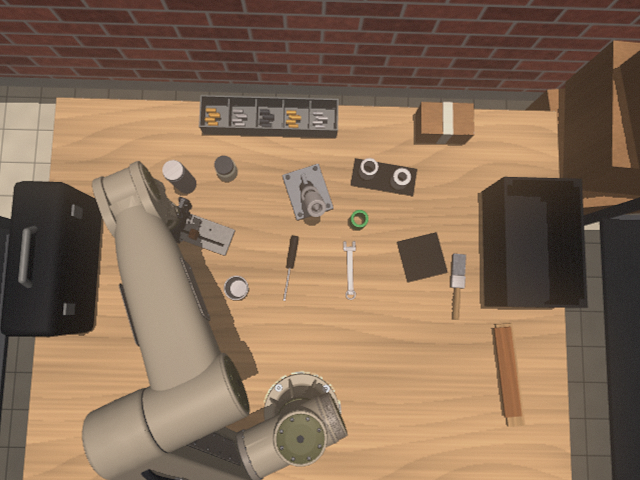

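```bash
python3 - <<'E'
from h import *
crop("pics/scenef.png",250,225,90,130,4.5,"pics/sfc.png")
E
```

```text
(no output)
```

View pics/sfc.png

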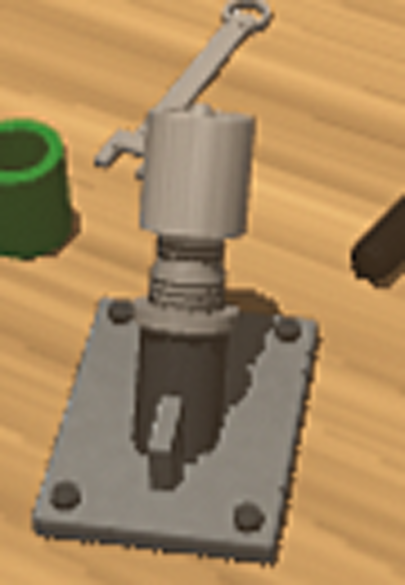

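```bash
python3 -c "
from workcell import env
print(env.hand_in())"
```

```text
the job is handed in; nothing more can be done
None
```

The job-mat sleeve has the 32 mm bore. I slid it down the gauge until it stopped for good at stop 2, released it there, then set the marker at the two dots and handed in at about 21 s.

- **Stop:** the sleeve's lower end stopped about 45 mm from the mandrel's origin, against 46 mm nominal for stop 2. It did not go deeper when I re-centred it, nor under a brief check push of about 16 N. I released it with about 5 N on it.
- **Bore:** the pictures gave about 32–33 mm for this sleeve. The two stock sleeves looked like about 28 and 36 mm, which agrees.
- **After letting go:** the sleeve sagged slightly within its loose fit but stayed on its step. The last scene picture shows it just above the 34 mm section, which has two dark lines.
- **Marker:** the last wrist view shows the pointer level with the two dots. Readings from its foot and pointer were 75.9 and 76.3 mm against 75 mm. A reading off the block's top came out at 78 mm; I trusted it less, because that reading was also 1.5–4 mm higher than the others before the marker was moved.
- **Other things:** in the last top and scene pictures the stock sleeves, green look-alike, orange scale and bystanders look undisturbed, and the gripper is clear of everything.

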